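Hook out the pattern tray and add a template to the shingled row

ROBOT

A 6-joint arm with a two-finger parallel gripper is mounted at the origin on the work surface; the furniture and walls round the work are solid. World frame = base frame: x ahead of the robot, y to its left, z up, the work surface at z = 0. Lengths are in mm, angles in rad, forces in N, time in s.
With the tool pointing down it reaches from about 250 to 800 mm from the base axis. Payload 3.9 kg.
Tool frame: the origin (TCP) lies at the very end of the fingers, on their centre line; the grasp point (between the pads) lies 19 mm behind it; y points along the fingers, x is the direction in which the jaws open and shut, and the axes are right-handed (so a half turn about y gives the same grasp; the last joint's range is limited). The gripper opens to 85 mm and grips with 20 to 120 N. Pads are 22 mm wide; open, the fingers measure 114 mm over their backs; the gripper's body (76 mm by 85 mm) begins 54 mm behind the grasp point. The pads swing forward as they close: fully open they stand 13 mm farther back than shut.
Start: joints at [1.266, 0.26, -0.138, 1.173, 0, 1.571], TCP at [157.549, 500.793, 231.304] pointing down, gripper open.
Joint ranges: [-2.78, 2.78], [-0.83, 1.72], [-1.28, 1.37], [-1.9, 2.12], [-1.57, 1.48], [-3.14, 3.14]. Speed limits (rad/s): [2.57, 2.57, 3.14, 3.14, 3.14, 3.14].

INTERFACE

Orientations are given as a rotation vector (axis times angle).
In Python, from cell import manip gives the robot as it stands.
- The arm moves only by the tool move_arm, never from a script. Its argument "increments" is text: rows parted by semicolons, each of 7 numbers parted by spaces: the shift along the tool's x, y, z in m, then the turn, a rotation vector about the tool's x, y, z in rad, then the opening, from 0 (shut) to 1 (fully open). A call has exactly 8 rows; each row shifts and turns the pose as measured when the row begins, along the tool's axes as they then stand; what a row does not reach is not made up. A row lasts 1/8 s, in which the tool goes at most 62.5 mm and 10.7 degrees, less where a joint would pass 70% of its speed; a pose out of reach is approached as far as the arm can. A call with a gripper value outside its range is refused whole. The fingers move at their own pace and stop on an object; "grip_force" is the grip in N (left out, the last holds). Time passes only in rows, so rows that do not move let the fingers close, or fill a call up. It gives the time, the measured TCP pose, the force and the opening at its end, in the units of the state.
- manip.get_state(): the state, without advancing time (a new reading comes with each control period).
- manip.camera(name): name is "side" or "top"; returns the picture (480x640x3 uint8, red, green, blue); there is no depth.
- manip.camera_info(name): a dict with "camera_matrix" (3x3 intrinsics, pixels), "k1" (the pictures are not rectified: a ray, as slopes to the right and down, at radius r is drawn at 1 + k1 r^2 times it, then the intrinsics apply), "cam_to_world" (4x4, takes a point from camera to world coordinates). Camera axes: x right, y down, z forward; pixel columns grow to the right and rows downward; lengths in mm; the calibration is good to about 2 mm. A picture is of the moment at which its call begins. camera_info takes no time and is no camera call.
- manip.sign_off(): hands the job in, once; it reports no verdict.
Trained networks look in the newest picture that a camera, given by its name, has taken for a name from the list of things; names that differ only in an ending like _2 or _b are one class to them, and where a whole thing is asked for, a point or a joint stands for the part that bears it (a point fixed in the world has none). Each returns a list of dicts, best first, with "p" (0 to 1); they miss things now and then, are a little off and sometimes report something else, mostly with a low value. They report only what shows in the picture. A call takes as long as a camera call.
- manip.boxes_of(camera, name): "xy" ([column, row] in pixels, amid what is visible of it).
- manip.outline_of(camera, name): "region" (480x640 bool, what is visible of it) and "xy" ([column, row] in pixels, amid what is visible of it).
- manip.spot_point(camera, name): "xy" ([column, row] in pixels: a listed point, or the origin of a listed thing).
The state is a dict: "clock": time; "joints": joint angles; "joint_vel": joint speeds; "joint_torque": joint torques, N m; "ee_pos": TCP position; "ee_rot": TCP orientation; "wrist_force": force on the tool from outside, world axes, zero at the start; "ft_torque": the same for the moment, N m; "grip_width": opening from 0.0 (shut) to 1.0 (fully open).
Only numpy, scipy, OpenCV 4.12 (cv2) and the standard library are available. Lean on these libraries where they do the work, as an engineer would, in place of code of your own. Each camera call takes 0.05 s, during which the arm holds its last target.

TASK

With the wooden-gripped pull hook, reach its prong down into the hole in the tray's front tab and draw the tray all the way out with the hook, never with the gripper itself; then stand the hook back on the bench, on its flat underside and clear of the tray. Lay the loose green template in the tray as the next one of the overlapping row, next to the yellow one: square and in line with it, resting on its low edge and overlapping it as far as it overlaps the white one. Leave the tray out and the other things on the bench where they are.

Things in the scene. Friction and masses are not known exactly. Their poses are not given: they have to be found in the camera images.
- tray_unit: low birch case fixed to the bench, 195 mm deep, 204 mm wide, 72 mm high, open at the front for a grey sliding tray. Origin on the bench under the middle of its front face; its -x axis points out of the front, the way the tray slides; y across (left seen from the robot), z up.
- slide_tray (a joint): how far the tray is out of the case, in m: 0 shut, 0.14 fully out against its stop. It slides along -x of the unit with about 3 N of friction and stays where it is left.
- tray_hole (a point): centre of the 24 mm round hole in the steel pull tab of the tray, at the level of the tab's top face (48 mm above the bench). The tab is level, 5 mm thick, 50 mm wide, and stands out 40 mm from the tray's grey front panel; the hole is 20 mm ahead of the panel. Nothing is under the tab down to the bench. Moves with the tray; axes as the unit's.
- tray_floor (a point): point on the top of the tray's floor (18 mm above the bench), on the tray's middle line, 68 mm behind the front face of the front panel. The panel is 8 mm thick and 60 mm high over the bench; the side walls are 16 mm high over the floor with 176 mm clear between them. Moves with the tray; axes as the unit's.
- pull_hook: pull hook: dark wooden grip 90 x 24 x 34 mm (along its x, y, z) that stands on its flat underside, with an 8 mm round steel shank running out of its +x end and bent straight down into a prong 80 mm from the grip's middle. Origin at the centre of the underside of the grip; the underside of the shank is 26 mm above it. 130 g; take the grip across its y.
- hook_tip (a point): lower end of the hook's prong: 80 mm along +x from the hook's origin and 2 mm above it; the prong is 24 mm long below the shank.
- template_a: white plastic cutting template, a flat plate 56 mm (its x) by 70 mm (its y) by 8 mm, 50 g, three black dots along one long edge, fits either way round; origin at the centre of its underside, z up out of its face. First of the row: lies flat on the tray's floor, at the left (+y of the unit).
- template_b: yellow plastic cutting template, a flat plate 56 mm (its x) by 70 mm (its y) by 8 mm, 50 g, three black dots along one long edge, fits either way round; origin at the centre of its underside, z up out of its face. Second of the row: its +y edge lies on template_a, its -y edge on the tray's floor, so that it leans 0.19 rad; its centre is 42 mm from that of template_a towards -y of the unit, which makes the lap 28 mm.
- template_c: green plastic cutting template, a flat plate 56 mm (its x) by 70 mm (its y) by 8 mm, 50 g, three black dots along one long edge, fits either way round; origin at the centre of its underside, z up out of its face. The loose one, flat on the bench. To be laid on the -y edge of template_b in the same way, about 42 mm farther towards -y; its low edge then rests on the tray's floor.
- beeswax: bystander: yellow block of beeswax, 38 x 55 x 22 mm, origin under its centre
- crepe_rubber: bystander: tan block of crepe rubber, 42 x 60 x 18 mm, origin under its centre
- spool: bystander: spool of orange thread standing up, 65 x 54 x 44 mm, origin under its centre

How it is judged:
By the outcome, as a careful person would: the job done as asked, in the order asked, and still so for the second after the job is handed in, with the robot touching nothing.
It also fails if it takes over 58 s, if anything falls off the work surface, if the arm or the gripper's body presses on something with over 40 N, if the wrist force passes 120 N, or if a joint passes its speed limit or range.

## Working session

There is one attempt and no reset: what is moved stays moved. The work goes in short steps, Python scripts to look and compute and a tool call to move; the robot and the scene stay as the last step left them, time stands still between calls to the robot, and variables do not carry over. Pictures are saved under pics/ and viewed, and the job is handed in when it is done.

Besides the shell and the picture viewer there is one more tool, called after ">>>" as name(argument=value, ...) on one line, values as JSON. move_arm: Moves the arm, as the interface text tells. Its arguments: {"type":"object","properties":{"increments":{"type":"string"},"grip_force":{"type":"number"}},"required":["increments"]}

```bash
mkdir -p pics; ls
python3 - <<'E'
from cell import manip
import cv2
print(manip.get_state())
for n in("side","top"):
    im=manip.camera(n); cv2.imwrite(f"pics/{n}0.png",im[:,:,::-1]); print(n,manip.camera_info(n))
E
```

```text
pics
{'clock': 0.0, 'joints': array([ 1.26596847e+00,  2.60679636e-01, -1.39367856e-01,  1.17268278e+00,
       -1.71945910e-05,  1.57081265e+00]), 'joint_vel': array([ 0.00070389, -0.00071406, -0.00100695,  0.00054217,  0.00103553,
        0.00029674]), 'joint_torque': array([-7.91409911e-04, -4.05680609e+01,  2.53921026e+01,  1.89265958e-02,
       -2.60340576e-04,  1.39082516e-06]), 'ee_pos': array([157.37124962, 500.15401034, 230.46764495]), 'ee_rot': array([-1.33931843, -0.98064417,  0.98321556]), 'wrist_force': array([ 0.23470194, -0.43899642,  0.64008379]), 'ft_torque': array([-0.01287922, -0.0087971 ,  0.00926186]), 'grip_width': 1.0001519304381554}
side {'camera_matrix': array([[533.39193139,   0.        , 322.51356852],
       [  0.        , 533.39193139, 237.32184034],
       [  0.        ,   0.        ,   1.        ]]), 'k1': -0.09210271834251674, 'cam_to_world': array([[ 8.77469712e-01, -2.88747658e-01,  3.82977407e-01,
         1.74020570e+02],
       [-4.79332023e-01, -5.56161410e-01,  6.78914794e-01,
        -8.77872889e+02],
       [ 1.69621976e-02, -7.79300504e-01, -6.26420792e-01,
         7.30858145e+02],
       [ 0.00000000e+00,  0.00000000e+00,  0.00000000e+00,
         1.00000000e+00]])}
top {'camera_matrix': array([[531.44721719,   0.        , 321.78991868],
       [  0.        , 531.44721719, 232.45271178],
       [  0.        ,   0.        ,   1.        ]]), 'k1': 0.009963992351119819, 'cam_to_world': array([[-7.86007510e-03, -9.97324126e-01,  7.26829259e-02,
         4.73653327e+02],
       [-9.99966015e-01,  7.65845085e-03, -3.05230120e-03,
        -1.71254770e+02],
       [ 2.48749501e-03, -7.27044471e-02, -9.97350428e-01,
         1.26763766e+03],
       [ 0.00000000e+00,  0.00000000e+00,  0.00000000e+00,
         1.00000000e+00]])}
```

View pics/side0.png

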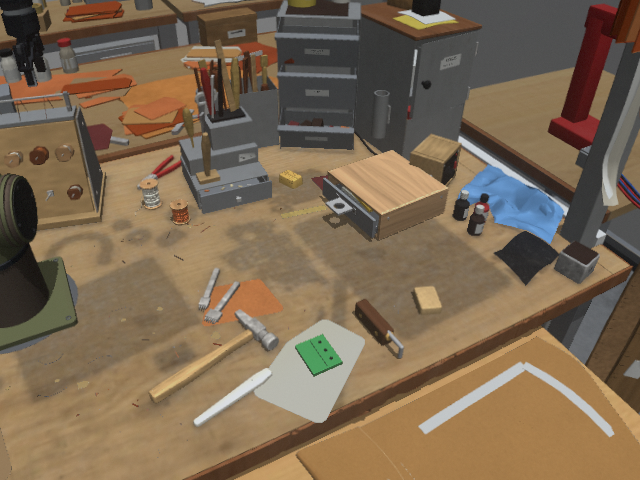

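View pics/top0.png

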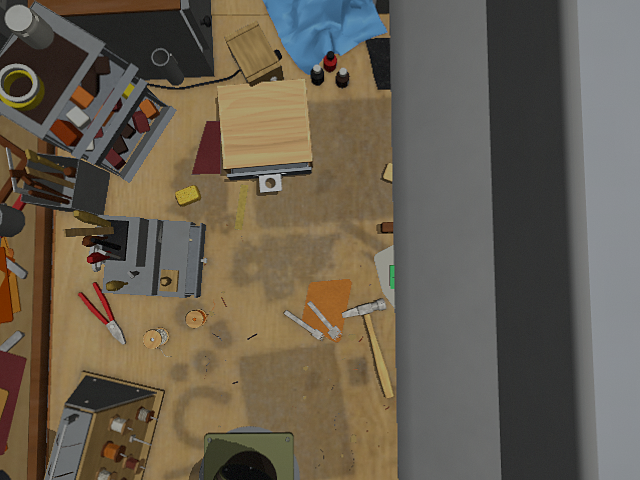

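The top view shows the case at about (265,125) and the tab hole at (270,183). The right side is hidden by something overhead. The side view shows the hook at about (378,328), the green template at (318,354), the rubber at (427,300) and the beeswax at (290,178). Next I'll run the networks.

```bash
cat > h.py <<'E'
from cell import manip
import numpy as np, cv2
from scipy.optimize import minimize, least_squares
from scipy.spatial.transform import Rotation as R
I={n:manip.camera_info(n) for n in("side","top")}
def proj(n,P):
    P=np.asarray(P,float).reshape(-1,3);M=I[n]["cam_to_world"]
    Rw=M[:3,:3].T; t=-Rw@M[:3,3]
    d=np.array([I[n]["k1"],0,0,0,0.])
    return cv2.projectPoints(P,cv2.Rodrigues(Rw)[0],t,I[n]["camera_matrix"],d)[0].reshape(-1,2)
def ray(n,uv,z):
    d=np.array([I[n]["k1"],0,0,0,0.])
    p=cv2.undistortPoints(np.array(uv,float).reshape(-1,1,2),I[n]["camera_matrix"],d).reshape(-1,2)
    M=I[n]["cam_to_world"]; D=np.c_[p,np.ones(len(p))]@M[:3,:3].T; o=M[:3,3]
    return o+D*((z-o[2])/D[:,2])[:,None]
def box(x0,x1,y0,y1,z0,z1):
    return np.array([[x,y,z] for x in(x0,x1) for y in(y0,y1) for z in(z0,z1)],float)
def sil(n,parts,S=4):
    m=np.zeros((480*S,640*S),np.uint8)
    for P in parts:
        h=cv2.convexHull(((proj(n,P)+.5)*S-.5).astype(np.float32)).astype(np.int32)
        cv2.fillConvexPoly(m,h,1)
    return cv2.resize(m.astype(np.float32),(640,480),interpolation=cv2.INTER_AREA)
def pose(x,y,yaw,P,z=0):
    c,s=np.cos(yaw),np.sin(yaw)
    return P@np.array([[c,s,0],[-s,c,0],[0,0,1]])+[x,y,z]
def look(tag,cams=("side","top")):
    for n in cams:
        im=manip.camera(n); cv2.imwrite(f"pics/{n}{tag}.png",im[:,:,::-1])
def crop(src,dst,x0,y0,x1,y1):
    im=cv2.imread(src)[y0:y1,x0:x1]; f=min(800/im.shape[1],600/im.shape[0])
    cv2.imwrite(dst,cv2.resize(im,None,fx=f,fy=f,interpolation=cv2.INTER_CUBIC)); print("scale",f)
E
python3 - <<'E'
from h import *
out={}
for n in("side","top"):
    manip.camera(n)
    for k in("tray_unit","pull_hook","template_c","beeswax"):
        for i,r in enumerate(manip.outline_of(n,k)[:3]):
            print(n,k,round(r["p"],2),np.round(r["xy"],1),r["region"].sum()); out[f"{n}-{k}-{i}"]=r["region"]
    for k in("tray_hole","hook_tip","tray_unit","pull_hook","template_c"):
        if n=="top" and k in("hook_tip","pull_hook","template_c"): continue
        print(n,"pt",k,[(round(r["p"],2),np.round(r["xy"],1)) for r in manip.spot_point(n,k)[:2]])
np.savez("o.npz",**out)
print(manip.get_state()["clock"])
crop("pics/side0.png","pics/s0a.png",290,130,480,260)
crop("pics/side0.png","pics/s0b.png",240,270,460,420)
crop("pics/top0.png","pics/t0a.png",190,70,330,200)
E
```

```text
side tray_unit 0.67 [385.8 191.8] 7273
side pull_hook 0.78 [374.2 326.5] 1027
side template_c 0.74 [317.2 353.4] 1176
side template_c 0.52 [367.8 207.3] 36
side beeswax 0.89 [291.5 179.5] 298
side pt tray_hole [(0.61, array([338. , 204.1]))]
side pt hook_tip [(0.74, array([397.1, 352.6]))]
side pt tray_unit [(0.7, array([348.4, 215.5]))]
side pt pull_hook [(0.81, array([370.4, 329.4]))]
side pt template_c [(0.73, array([315.7, 356.1])), (0.6, array([370.9, 197.2]))]
top tray_unit 0.59 [267.5 128.6] 8676
top pull_hook 0.6 [385.1 228. ] 124
top template_c 0.68 [392.1 273.3] 117
top template_c 0.22 [195.8 316.3] 261
top beeswax 0.57 [187.7 194.4] 358
top pt tray_hole [(0.72, array([268.1, 183.9]))]
top pt tray_unit [(0.74, array([271.3, 169. ]))]
0.95
scale 4.2105263157894735
scale 3.6363636363636362
scale 4.615384615384615
```

```bash
ls pics
```

```text
s0a.png
s0b.png
side0.png
t0a.png
top0.png
```

View pics/s0a.png

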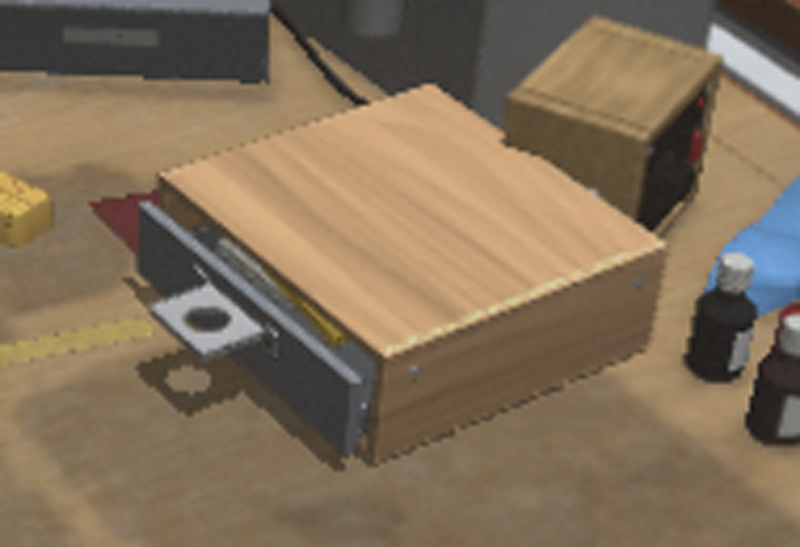

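View pics/s0b.png

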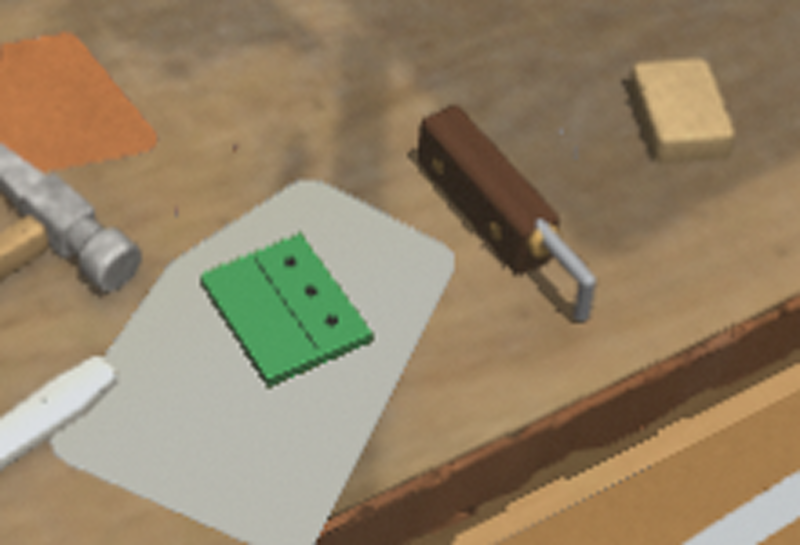

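View pics/t0a.png

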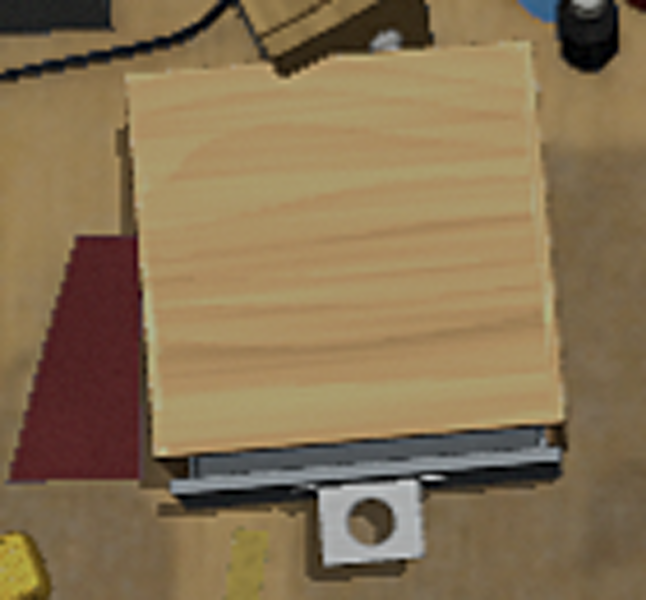

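The crops show the unit's roof corners clearly in both views. The tray is already slightly ajar, with the front panel about 20 mm out. I'll fit poses now.

Run:
```python
from h import *
z=np.load("o.npz")
def full(p,f,ox,oy): p=np.array(p,float); return (p+.5)/f-.5+[ox,oy]
S=full([(160,178),(385,357),(663,243),(432,85)],4.2105,290,130)
T=full([(157,455),(562,418),(530,43),(128,75)],4.61538,190,70)
C=np.array([[0,102,72],[0,-102,72],[195,-102,72],[195,102,72.]])
for nm,use in(("both","ST"),("side","S"),("top","T")):
    def f(p):
        X=pose(*p,C); r=[]
        if "S" in use: r.append(proj("side",X)-S)
        if "T" in use: r.append(proj("top",X)-T)
        return np.concatenate(r).ravel()
    s=least_squares(f,[700,-50,0.05]); print(nm,s.x,np.round(f(s.x),1))
    if nm=="both": U=s.x
    print("hole side",ray("side",[(338,204.1)],48),"top",ray("top",[(268.1,183.9)],48))
Hs=full([(208,319)],4.2105,290,130); Ht=full([(371,521)],4.615,190,70)
for n,H in(("side",Hs),("top",Ht)):
    P=ray(n,H,48)[0]; c,s=np.cos(U[2]),np.sin(U[2]); d=P[:2]-U[:2]
    print(n,"hole",P,"unit frame",c*d[0]+s*d[1],-s*d[0]+c*d[1])
# template
tp=[box(-28,28,-35,35,0,8)]
hk=lambda r=4:[box(-45,45,-12,12,0,34),box(45,84,-4,4,26,34),box(76,84,-4,4,2,34)]
for key,parts,x0 in(("template_c",tp,(*ray("side",[(315.7,356)],0)[0,:2],0)),("pull_hook",hk(),(*ray("side",[(370.4,329.4)],0)[0,:2],0))):
    m=z[f"side-{key}-0"].astype(float)
    best=None
    for yaw in np.arange(-np.pi,np.pi,np.pi/8):
        g=lambda p:np.abs(sil("side",[pose(p[0],p[1],p[2],P) for P in parts])-m).sum()
        if g((x0[0],x0[1],yaw))>1400: continue
        s=minimize(g,(x0[0],x0[1],yaw),method="Nelder-Mead",options=dict(initial_simplex=np.array([[x0[0],x0[1],yaw],[x0[0]+8,x0[1],yaw],[x0[0],x0[1]+8,yaw],[x0[0],x0[1],yaw+.2]]),xatol=.02,fatol=.2))
        print(key,s.x,s.fun)
```

```text
both [ 7.14430415e+02 -5.24327606e+01  8.00285573e-02] [-0.2 -1.2  0.4  0.2  2.   0.4 -0.  -0.5 -0.9  1.2  0.7  1.5  0.3 -0.6
 -1.  -0.1]
hole side [[678.39423499 -50.39566592  48.        ]] top [[676.20610396 -51.56069849  48.        ]]
side [ 7.12957759e+02 -5.25062184e+01  8.14475927e-02] [-0.8 -1.  -0.1  0.4  1.5  0.5 -0.6 -0.4]
hole side [[678.39423499 -50.39566592  48.        ]] top [[676.20610396 -51.56069849  48.        ]]
top [ 7.15585072e+02 -5.29117239e+01  7.94995665e-02] [-0.7  0.7  0.9  1.   0.6 -1.1 -0.8 -0.6]
hole side [[678.39423499 -50.39566592  48.        ]] top [[676.20610396 -51.56069849  48.        ]]
side hole [677.94844143 -55.6836845   48.        ] unit frame -36.625099234425825 -0.32403487124896957
top hole [679.44383761 -55.95737388  48.        ] unit frame -35.156368777470604 -0.7163949835837289
template_c [ 458.23095205 -366.98598618   -3.13415746] 61.5625
template_c [ 458.27902029 -367.03643961   -3.13534203] 62.0
template_c [ 457.87420136 -366.19567191   -1.84950725] 346.125
template_c [ 457.67262716 -367.10725304   -1.90345962] 349.6875
template_c [ 45
[... 936 characters left out ...]
5] 191.6875
pull_hook [ 576.80735453 -356.87079835   -1.54753587] 187.8125
pull_hook [ 576.6437942  -356.94148901   -1.55732074] 188.625
pull_hook [ 576.81981347 -357.6473734    -1.54763499] 189.125
pull_hook [ 576.67326818 -357.19400688   -1.55234017] 188.6875
pull_hook [ 574.60029607 -361.64484663    1.62372294] 381.0625
pull_hook [ 576.19058263 -359.47864627    1.59028257] 368.8125
pull_hook [ 576.17932583 -360.14712721    1.59424842] 366.0625
pull_hook [ 576.12498825 -360.10718757    1.59668887] 365.0625
pull_hook [ 576.22687924 -359.46796726    1.60461117] 370.375
pull_hook [ 576.68387974 -358.98251652    1.5974654 ] 367.3125
pull_hook [ 576.14900808 -358.26496274    1.56812774] 372.125
```

```bash
cat >> h.py <<'E'
E_=None
def edges(n,im,X,pairs,col=(0,0,255),f=4,ox=0,oy=0):
    p=(proj(n,X)-[ox,oy]+.5)*f-.5
    for a,b in pairs: cv2.line(im,tuple(int(v) for v in np.round(p[a])),tuple(int(v) for v in np.round(p[b])),col,1,cv2.LINE_AA)
BP=[(a,b) for a in range(8) for b in range(a+1,8) if bin(a^b).count("1")==1]
HK=[box(-45,45,-12,12,0,34),box(45,84,-4,4,26,34),box(76,84,-4,4,2,34)]
def overlay(n,src,dst,items,x0,y0,x1,y1,f=4):
    im=cv2.imread(src)[y0:y1,x0:x1]; im=cv2.resize(im,None,fx=f,fy=f,interpolation=cv2.INTER_CUBIC)
    for X in items: edges(n,im,X,BP,f=f,ox=x0,oy=y0)
    cv2.imwrite(dst,im)
def goto(pos,Rt,n,op,st=None,hold=0):
    """print n rows (straight line) from current pose to target"""
    st=st or manip.get_state(); R0=R.from_rotvec(st["ee_rot"]); p0=np.array(st["ee_pos"])
    rv=(R0.inv()*Rt).as_rotvec(); step=rv/n; rows=[]
    for i in range(n):
        Ri=R0*R.from_rotvec(step*i); d=Ri.inv().apply((np.array(pos)-p0)/n)/1000
        rows.append(" ".join(f"{v:.4f}" for v in d)+" "+" ".join(f"{v:.4f}" for v in step)+f" {op}")
    print("; ".join(rows)); print("per row mm",np.linalg.norm(np.array(pos)-p0)/n,"deg",np.degrees(np.linalg.norm(step)))
def down(yaw):
    """tool y down, tool x along world yaw; z = x cross y"""
    x=np.array([np.cos(yaw),np.sin(yaw),0]); y=np.array([0,0,-1.]); return R.from_matrix(np.c_[x,y,np.cross(x,y)])
E
python3 - <<'E'
from h import *
z=np.load("o.npz")
h=(576.7,-357.1,-1.55)
overlay("side","pics/side0.png","pics/ov0.png",[pose(*h,P) for P in HK]+[pose(458.2,-367,0.0,box(-28,28,-35,35,0,8))],280,280,450,420)
im=cv2.imread("pics/ov0.png"); 
cs,_=cv2.findContours(cv2.resize(z["side-pull_hook-0"][280:420,280:450].astype(np.uint8),None,fx=4,fy=4,interpolation=0),cv2.RETR_EXTERNAL,1)
cv2.drawContours(im,cs,-1,(255,255,0),1); cv2.imwrite("pics/ov0.png",im)
U=(714.4,-52.4,.08)
for n,w in(("side",(300,130,460,250)),("top",(200,70,330,200))):
    overlay(n,f"pics/{n}0.png",f"pics/ovu{n}.png",[pose(*U,box(0,195,-102,102,0,72)),pose(*U,box(-56,-16,-25,25,43,48)),pose(*U,box(-16,-8,-92,92,0,60))],*w)
st=manip.get_state(); M=R.from_rotvec(st["ee_rot"]).as_matrix(); print(M.round(3),st["joints"])
E
```

```text
[[ 0.3   -0.    -0.954]
 [ 0.954  0.     0.3  ]
 [ 0.    -1.     0.   ]] [ 1.26602571e+00  2.59946717e-01 -1.38061677e-01  1.17266726e+00
  4.38990061e-05  1.57080065e+00]
```

View pics/ov0.png

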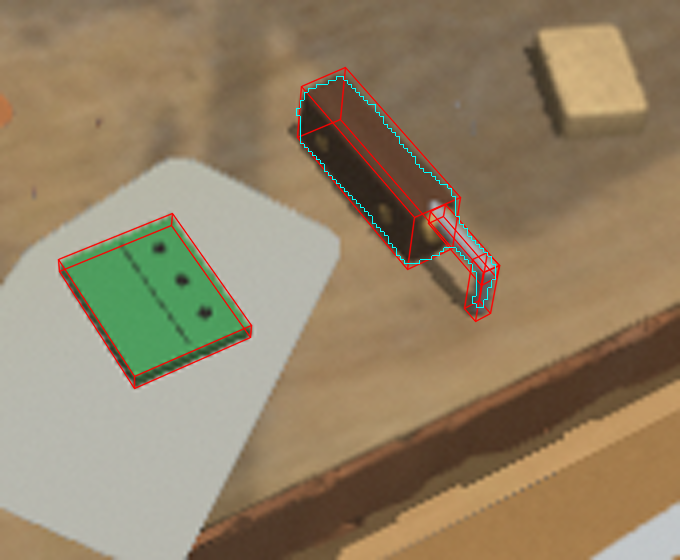

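View pics/ovuside.png

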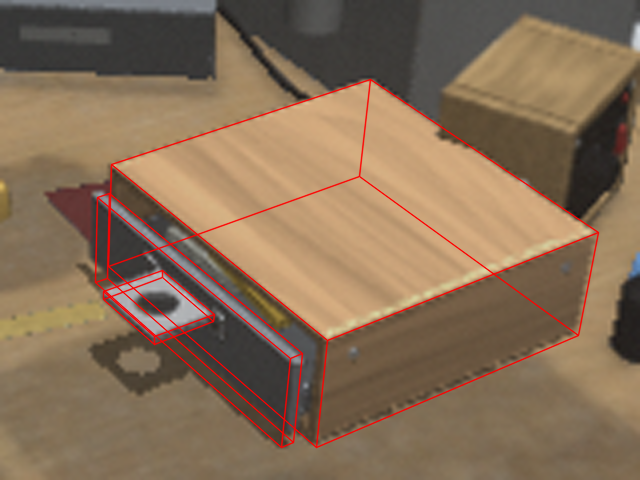

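View pics/ovutop.png

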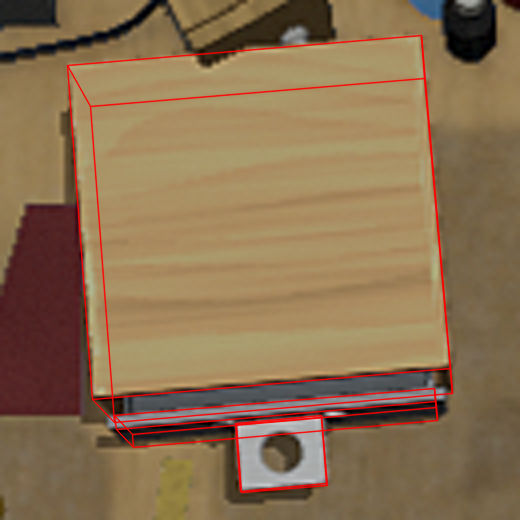

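Overlays match: unit (714.4, -52.4, yaw 0.08), hook (576.7, -357.1, yaw -1.55), template (458.2, -367, yaw 0). I'll start moving.

Run:
```python
from h import *
goto((270,150,260),down(0.6),8,1)
```

```text
-0.0376 -0.0036 -0.0266 -0.0000 0.0833 0.0000 1; -0.0353 -0.0036 -0.0296 -0.0000 0.0833 0.0000 1; -0.0327 -0.0036 -0.0324 -0.0000 0.0833 0.0000 1; -0.0299 -0.0036 -0.0350 -0.0000 0.0833 0.0000 1; -0.0269 -0.0036 -0.0374 -0.0000 0.0833 0.0000 1; -0.0237 -0.0036 -0.0395 -0.0000 0.0833 0.0000 1; -0.0203 -0.0036 -0.0413 -0.0000 0.0833 0.0000 1; -0.0168 -0.0036 -0.0429 -0.0000 0.0833 0.0000 1
per row mm 46.19154584917071 deg 4.7700268853082015
```

>>> move_arm(increments="-0.0376 -0.0036 -0.0266 0 0.0833 0 1; -0.0353 -0.0036 -0.0296 0 0.0833 0 1; -0.0327 -0.0036 -0.0324 0 0.0833 0 1; -0.0299 -0.0036 -0.0350 0 0.0833 0 1; -0.0269 -0.0036 -0.0374 0 0.0833 0 1; -0.0237 -0.0036 -0.0395 0 0.0833 0 1; -0.0203 -0.0036 -0.0413 0 0.0833 0 1; -0.0168 -0.0036 -0.0429 0 0.0833 0 1")

```text
clock: 1.95
ee_pos: [269.9, 142.7, 260.7]
ee_rot: [-1.52, -0.463, 0.454]
wrist_force: [0.8, -0.6, 0.2]
grip_width: 0.999
```

Run:
```python
from h import *
print(manip.get_state())
goto((577,-357,120),down(0.02),14,1)
```

```text
{'clock': 1.95, 'joints': array([ 4.86019021e-01, -1.41826952e-01, -4.97955915e-01,  1.20857585e+00,
        2.52265946e-04,  1.47135399e+00]), 'joint_vel': array([-1.18479678, -0.19595204, -0.07452256,  0.10380192,  0.00305022,
       -0.4905317 ]), 'joint_torque': array([  6.63983747, -17.48006701,  24.98454094,   0.32144755,
         0.10931875,   0.42717386]), 'ee_pos': array([269.90187257, 142.67662373, 260.67346955]), 'ee_rot': array([-1.52027348, -0.46324499,  0.45382282]), 'wrist_force': array([ 0.80834273, -0.59386914,  0.24282725]), 'ft_torque': array([ 0.01151897, -0.0469531 , -0.01735536]), 'grip_width': 0.9990207730040062}
-0.0015 0.0101 -0.0419 -0.0001 0.0404 0.0004 1; 0.0002 0.0101 -0.0419 -0.0001 0.0404 0.0004 1; 0.0019 0.0101 -0.0418 -0.0001 0.0404 0.0004 1; 0.0036 0.0101 -0.0417 -0.0001 0.0404 0.0004 1; 0.0053 0.0101 -0.0416 -0.0001 0.0404 0.0004 1; 0.0069 0.0101 -0.0413 -0.0001 0.0404 0.0004 1; 0.0086 0.0101 -0.0410 -0.0001 0.0404 0.0004 1; 0.0103 0.0101 -0.0406 -0.0001 0.0404 0.0004 1; 0.0119 0.0101 -0.0402 -0.0001 0.0404 0.0004 1; 0.0135 0.0101 -0.0396 -0.0001 0.0404 0.0004 1; 0.0151 0.0101 -0.0391 -0.0001 0.0404 0.0004 1; 0.0167 0.0101 -0.0384 -0.0001 0.0404 0.0004 1; 0.0182 0.0101 -0.0377 -0.0001 0.0404 0.0004 1; 0.0197 0.0101 -0.0370 -0.0001 0.0404 0.0004 1
per row mm 43.081260024779326 deg 2.314316125502778
```

>>> move_arm(increments="-0.0015 0.0101 -0.0419 0 0.0404 0 1; 0.0002 0.0101 -0.0419 0 0.0404 0 1; 0.0019 0.0101 -0.0418 0 0.0404 0 1; 0.0036 0.0101 -0.0417 0 0.0404 0 1; 0.0053 0.0101 -0.0416 0 0.0404 0 1; 0.0069 0.0101 -0.0413 0 0.0404 0 1; 0.0086 0.0101 -0.0410 0 0.0404 0 1; 0.0103 0.0101 -0.0406 0 0.0404 0 1")

```text
clock: 2.95
ee_pos: [450.1, -154.8, 181.3]
ee_rot: [-1.558, -0.208, 0.181]
wrist_force: [0.2, 0.5, 0.4]
grip_width: 1.001
```

Run:
```python
from h import *
goto((576.7,-357.5,60),down(0.02),8,1)
```

```text
0.0089 0.0153 -0.0285 -0.0004 0.0285 0.0021 1; 0.0097 0.0153 -0.0282 -0.0004 0.0285 0.0021 1; 0.0105 0.0153 -0.0279 -0.0004 0.0285 0.0021 1; 0.0114 0.0152 -0.0276 -0.0004 0.0285 0.0021 1; 0.0122 0.0152 -0.0272 -0.0004 0.0285 0.0021 1; 0.0130 0.0152 -0.0269 -0.0004 0.0285 0.0021 1; 0.0138 0.0152 -0.0265 -0.0004 0.0285 0.0021 1; 0.0145 0.0152 -0.0261 -0.0004 0.0285 0.0021 1
per row mm 33.50165852249242 deg 1.6384975528616736
```

>>> move_arm(increments="0.0089 0.0153 -0.0285 0 0.0285 0.002 1; 0.0097 0.0153 -0.0282 0 0.0285 0.002 1; 0.0105 0.0153 -0.0279 0 0.0285 0.002 1; 0.0114 0.0152 -0.0276 0 0.0285 0.002 1; 0.0122 0.0152 -0.0272 0 0.0285 0.002 1; 0.0130 0.0152 -0.0269 0 0.0285 0.002 1; 0.0138 0.0152 -0.0265 0 0.0285 0.002 1; 0.0145 0.0152 -0.0261 0 0.0285 0.002 1")

```text
clock: 3.95
ee_pos: [581.5, -367.1, 56.1]
ee_rot: [-1.568, -0.01, 0.005]
wrist_force: [-0.2, 0.1, 0.2]
grip_width: 0.998
```

Run:
```python
from h import *
goto((576.7,-357.5,60),down(0.02),2,1)
goto((576.7,-357.5,5),down(0.02),6,1)
look("1",("side",))
crop("pics/side1.png","pics/s1a.png",250,230,450,380)
```

```text
-0.0023 -0.0020 0.0048 -0.0015 -0.0051 0.0016 1; -0.0023 -0.0020 0.0048 -0.0015 -0.0051 0.0016 1
per row mm 5.712567169910566 deg 0.3165693658672015
-0.0008 0.0085 0.0016 -0.0005 -0.0017 0.0005 1; -0.0008 0.0085 0.0016 -0.0005 -0.0017 0.0005 1; -0.0008 0.0085 0.0016 -0.0005 -0.0017 0.0005 1; -0.0008 0.0085 0.0016 -0.0005 -0.0017 0.0005 1; -0.0008 0.0085 0.0016 -0.0005 -0.0017 0.0005 1; -0.0008 0.0085 0.0016 -0.0005 -0.0017 0.0005 1
per row mm 8.697121951644787 deg 0.10552312195573382
scale 4.0
```

View pics/s1a.png

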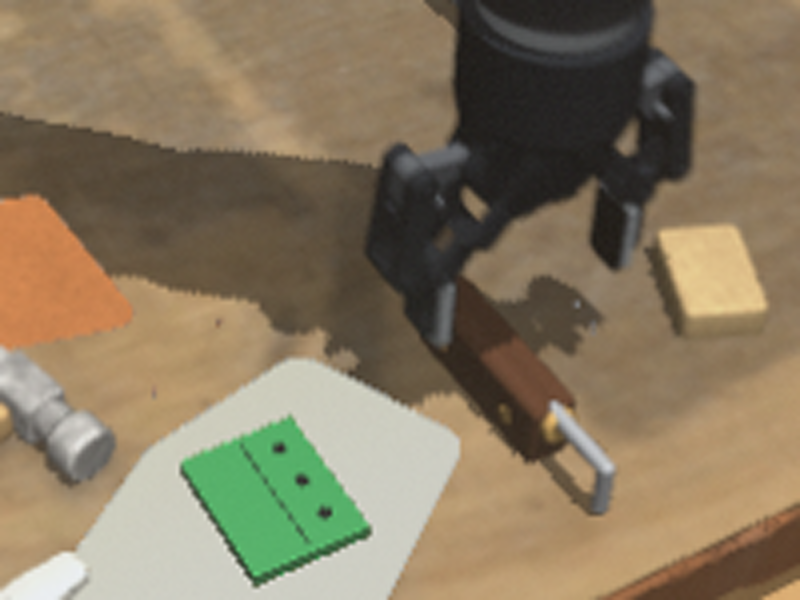

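Gripper straddles the hook. The rubber block is near the right finger, so I'll partly close before descending.

>>> move_arm(increments="-0.0023 0 0.0048 -0.0015 -0.005 0.0016 0.65; -0.0023 0.0 0.0048 -0.0015 -0.005 0.0016 0.6; 0 0.010 0 0 0 0 0.6; 0 0.010 0 0 0 0 0.6; 0 0.01 0 0 0 0 0.6; 0 0.01 0 0 0 0 0.6; 0 0.008 0 0 0 0 0.6; 0 0 0 0 0 0 0.6")

```text
clock: 5.0
ee_pos: [576.3, -358.0, 2.0]
ee_rot: [-1.571, -0.014, 0.017]
wrist_force: [-0.3, 1.0, -0.0]
grip_width: 0.603
```

Run:
```python
from h import *
goto((576.7,-357.5,5),down(0.02),2,.6)
print(ray("side",[(427,298)],18))
```

```text
0.0002 -0.0015 0.0002 0.0003 -0.0002 -0.0009 0.6; 0.0002 -0.0015 0.0003 0.0003 -0.0002 -0.0009 0.6
per row mm 1.5286619098048697 deg 0.05697831851585477
[[ 697.21760819 -356.36562532   18.        ]]
```

>>> move_arm(increments="0.0002 -0.002 0.0002 0 0 0 0.6; 0.0002 -0.001 0.0003 0 0 0 0.3; 0 0 0 0 0 0 0; 0 0 0 0 0 0 0; 0 0 0 0 0 0 0; 0 0 0 0 0 0 0; 0 -0.01 0 0 0 0 0; 0 -0.01 0 0 0 0 0", grip_force=60)

```text
clock: 6.0
ee_pos: [576.5, -357.4, 26.1]
ee_rot: [-1.571, -0.013, 0.017]
wrist_force: [-0.2, -0.4, -2.0]
grip_width: 0.27
```

Run:
```python
from h import *
print(manip.get_state())
look("2",("side",))
crop("pics/side2.png","pics/s2a.png",300,230,480,365)
```

```text
{'clock': 6.0, 'joints': array([-0.55424666,  0.65284678, -0.04456204,  0.87544813, -0.00146719,
        0.99703943]), 'joint_vel': array([-0.00102178, -0.07361404,  0.08756159,  0.17267544, -0.00130829,
        0.00096764]), 'joint_torque': array([-2.29889476e-03, -5.84471655e+01,  2.24632430e+01, -1.67476810e-01,
       -1.15365128e-02, -1.16790129e-04]), 'ee_pos': array([ 576.4983947 , -357.38429866,   26.09680353]), 'ee_rot': array([-1.57087949, -0.0133409 ,  0.01730854]), 'wrist_force': array([-0.23823345, -0.39058453, -1.99509927]), 'ft_torque': array([ 0.00337803, -0.0110572 , -0.01811399]), 'grip_width': 0.27029821305551516}
scale 4.444444444444445
```

View pics/s2a.png

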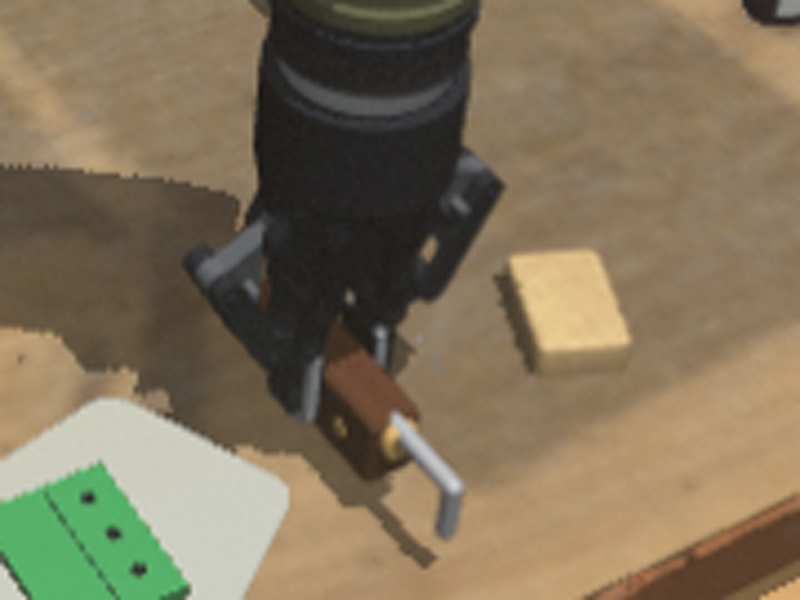

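Run:
```python
from h import *
st=manip.get_state(); print(st["ee_pos"])
M=R.from_rotvec(st["ee_rot"]).as_matrix(); yaw=np.arctan2(M[1,0],M[0,0]); print("yaw",yaw)
for zb in (19,21.5,24):
  X=[pose(st["ee_pos"][0],-357.4,yaw-np.pi/2,P,zb) for P in HK]
  overlay("side","pics/side2.png",f"pics/ov2_{zb}.png",X,330,260,450,370,6)
```

```text
[ 577.24009691 -357.87469295   27.66155822]
yaw 0.019521721295307715
```

View pics/ov2_21.5.png

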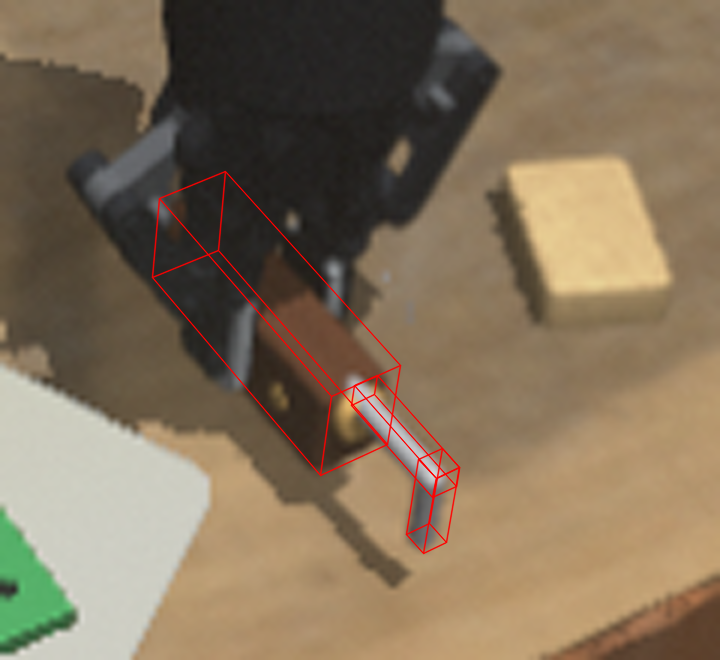

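Hook is firmly gripped and its pose matches the overlay. Next, carry and turn it to above the hole.

Run:
```python
from h import *
goto((570,-200,85),down(0.85),8,0)
```

```text
-0.0005 -0.0072 0.0197 0.0001 -0.1038 -0.0002 0; 0.0015 -0.0072 0.0197 0.0001 -0.1038 -0.0002 0; 0.0036 -0.0072 0.0194 0.0001 -0.1038 -0.0002 0; 0.0056 -0.0072 0.0190 0.0001 -0.1038 -0.0002 0; 0.0075 -0.0072 0.0183 0.0001 -0.1038 -0.0002 0; 0.0093 -0.0072 0.0174 0.0001 -0.1038 -0.0002 0; 0.0111 -0.0072 0.0163 0.0001 -0.1038 -0.0002 0; 0.0127 -0.0072 0.0151 0.0001 -0.1038 -0.0002 0
per row mm 21.015074419089522 deg 5.947868349594448
```

>>> move_arm(increments="-0.0005 -0.0122 0.0197 0 -0.1038 0 0; 0.0015 -0.0122 0.0197 0 -0.1038 0 0; 0.0036 -0.0092 0.0194 0 -0.1038 0 0; 0.0056 -0.0072 0.0190 0 -0.1038 0 0; 0.0075 -0.0052 0.0183 0 -0.1038 0 0; 0.0093 -0.0042 0.0174 0 -0.1038 0 0; 0.0111 -0.0042 0.0163 0 -0.1038 0 0; 0.0127 -0.0032 0.0151 0 -0.1038 0 0")

```text
clock: 7.05
ee_pos: [570.6, -198.2, 92.1]
ee_rot: [-1.469, -0.687, 0.68]
wrist_force: [0.2, -1.5, -2.3]
grip_width: 0.268
```

Run:
```python
from h import *
goto((598,-62.2,85),down(1.651),8,0)
```

```text
0.0152 0.0008 0.0083 0.0011 -0.0971 -0.0003 0; 0.0160 0.0008 0.0068 0.0011 -0.0971 -0.0003 0; 0.0166 0.0009 0.0052 0.0011 -0.0971 -0.0003 0; 0.0170 0.0009 0.0036 0.0011 -0.0971 -0.0003 0; 0.0172 0.0009 0.0019 0.0011 -0.0971 -0.0003 0; 0.0173 0.0009 0.0002 0.0011 -0.0971 -0.0003 0; 0.0173 0.0009 -0.0015 0.0011 -0.0971 -0.0003 0; 0.0171 0.0009 -0.0031 0.0011 -0.0971 -0.0003 0
per row mm 17.36540320207785 deg 5.561354534864545
```

>>> move_arm(increments="0.0152 0.0008 0.0083 0.001 -0.0971 0 0; 0.0160 0.0008 0.0068 0.001 -0.0971 0 0; 0.0166 0.0009 0.0052 0.001 -0.0971 0 0; 0.0170 0.0009 0.0036 0.001 -0.0971 0 0; 0.0172 0.0009 0.0019 0.001 -0.0971 0 0; 0.0173 0.0009 0.0002 0.001 -0.0971 0 0; 0.0173 0.0009 -0.0015 0.001 -0.0971 0 0; 0.0151 0.0009 -0.0031 0.001 -0.0901 0 0")

```text
clock: 8.05
ee_pos: [599.0, -59.4, 90.8]
ee_rot: [-1.17, -1.286, 1.283]
wrist_force: [0.7, -0.8, -1.2]
grip_width: 0.273
```

Run:
```python
from h import *
goto((598.5,-62.2,85),down(1.651),2,0)
```

```text
-0.0014 0.0029 0.0004 0.0041 0.0100 -0.0027 0; -0.0014 0.0029 0.0004 0.0041 0.0100 -0.0027 0
per row mm 3.218904104867033 deg 0.6373821154038883
```

>>> move_arm(increments="0 0.0029 0 0 0 0 0; -0.0014 0.0029 0.0004 0.004 0.010 -0.0027 0; 0 0 0 0 0 0 0; 0 0.005 0 0 0 0 0; 0 0.005 0 0 0 0 0; 0 0 0 0 0 0 0; 0 0 0 0 0 0 0; 0 0 0 0 0 0 0")

```text
clock: 9.05
ee_pos: [598.7, -62.6, 74.5]
ee_rot: [-1.174, -1.273, 1.272]
wrist_force: [-0.3, -0.6, -0.6]
grip_width: 0.271
```

Run:
```python
from h import *
st=manip.get_state();print(st["ee_pos"]); goto((598.5,-62.2,75),down(1.651),1,0)
look("3")
M=R.from_rotvec(st["ee_rot"]).as_matrix(); yaw=np.arctan2(M[1,0],M[0,0])-np.pi/2; print(yaw)
X=[pose(*st["ee_pos"][:2],yaw,P,st["ee_pos"][2]-4.6) for P in HK]
U=(714.4,-52.4,.08)
X.append(pose(*U,box(-56,-16,-25,25,43,48)))
overlay("side","pics/side3.png","pics/ov3s.png",X,290,140,410,240,6)
overlay("top","pics/top3.png","pics/ov3t.png",X,210,130,330,230,6)
print(manip.spot_point("side","hook_tip")[:1],manip.spot_point("side","tray_hole")[:1])
```

```text
[598.69160474 -62.56422739  74.52085904]
0.0004 -0.0005 0.0002 0.0043 0.0044 -0.0037 0
per row mm 0.631624910362279 deg 0.40901423244203905
0.08457073507858826
[{'xy': [335.2, 194.2], 'p': 0.74}] [{'xy': [339.3, 205.3], 'p': 0.81}]
```

View pics/ov3s.png

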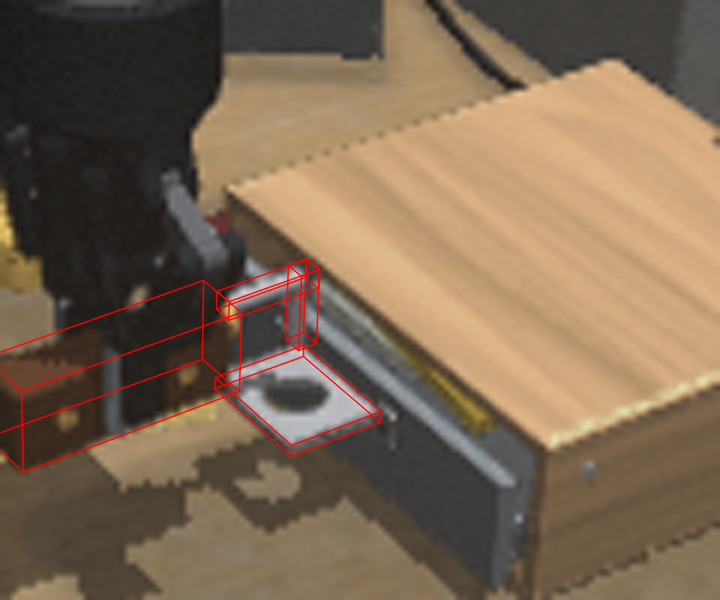

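View pics/ov3t.png

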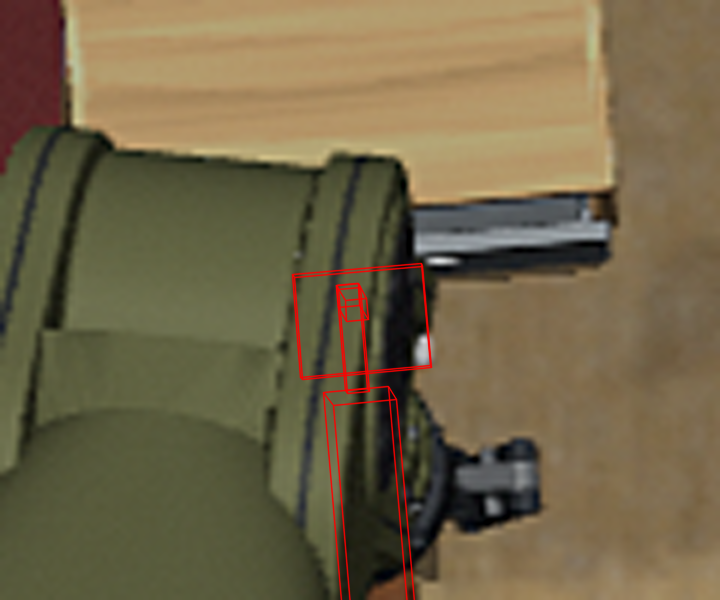

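Run:
```python
from h import *
crop("pics/side3.png","pics/s3.png",320,175,360,215)
```

```text
scale 15.0
```

View pics/s3.png

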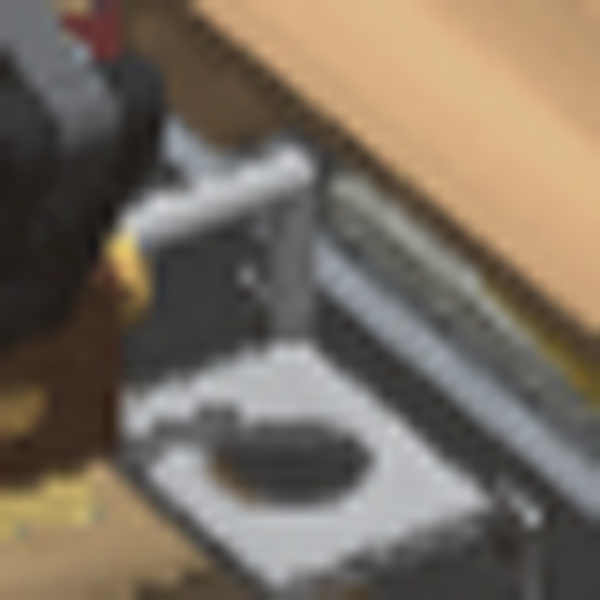

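Run:
```python
from h import *
print(ray("side",[(339.0,197.5)],71.9),ray("side",[(339.1,205.3)],48))
print(proj("side",[[678.4,-55.8,71.9]]))
```

```text
[[675.11704317 -58.77574502  71.9       ]] [[678.26414027 -55.49548559  48.        ]]
[[339.61897173 196.42157104]]
```

Tip is over the hole to within about 2 mm, against 8 mm of radial clearance. Descending.

>>> move_arm(increments="0 0.005 -0.001 0.004 0.004 -0.003 0; 0 0.007 0 0 0 0 0; 0 0.007 0 0 0 0 0; 0 0.007 0 0 0 0 0; 0 0.006 0 0 0 0 0; 0 0.005 0 0 0 0 0; 0 0.004 0 0 0 0 0; 0 0 0 0 0 0 0")

```text
clock: 10.25
ee_pos: [599.4, -62.4, 30.0]
ee_rot: [-1.17, -1.267, 1.269]
wrist_force: [0.6, -0.3, -0.9]
grip_width: 0.272
```

Run:
```python
from h import *
st=manip.get_state();print(st["ee_pos"],st["wrist_force"])
look("4",("side",))
crop("pics/side4.png","pics/s4.png",320,175,360,215)
```

```text
[599.38428052 -62.39974689  30.00204474] [ 0.62752875 -0.31868046 -0.92313125]
scale 15.0
```

View pics/s4.png

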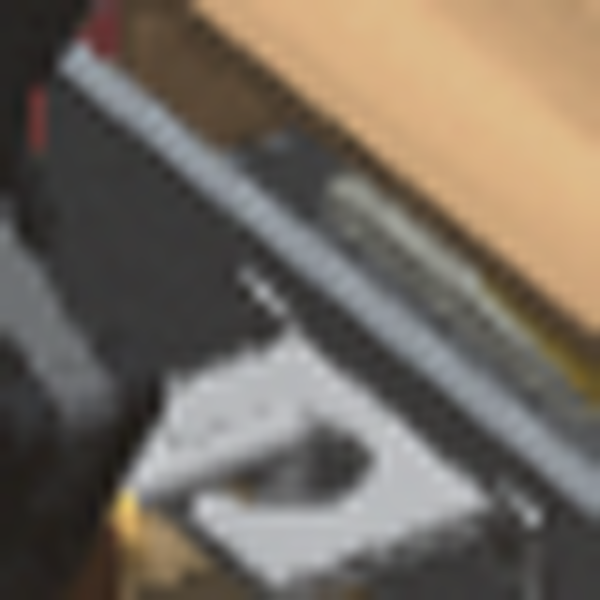

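Prong is in the hole. Pulling along tool +z.

>>> move_arm(increments="0 0 0.006 0 0 0 0; 0 0 0.010 0 0 0 0; 0 0 0.013 0 0 0 0; 0 0 0.014 0 0 0 0; 0 0 0.014 0 0 0 0; 0 0 0.014 0 0 0 0; 0 0 0.014 0 0 0 0; 0 0 0.008 0 0 0 0")

```text
clock: 11.3
ee_pos: [504.6, -70.3, 31.7]
ee_rot: [-1.177, -1.274, 1.265]
wrist_force: [2.9, 1.1, -3.4]
grip_width: 0.264
```

Run:
```python
from h import *
st=manip.get_state();print(st["ee_pos"],st["wrist_force"])
goto((599.4-140,-62.4-11.2,30),down(1.651),6,0)
M=R.from_rotvec(st["ee_rot"]).as_matrix(); print(M.round(3))
```

```text
[504.55560728 -70.27304603  31.7143386 ] [ 2.85420705  1.09124474 -3.39160489]
0.0001 0.0002 0.0075 0.0014 0.0001 -0.0002 0; 0.0001 0.0002 0.0075 0.0014 0.0001 -0.0002 0; 0.0001 0.0002 0.0075 0.0014 0.0001 -0.0002 0; 0.0001 0.0003 0.0075 0.0014 0.0001 -0.0002 0; 0.0001 0.0003 0.0075 0.0014 0.0001 -0.0002 0; 0.0001 0.0003 0.0075 0.0014 0.0001 -0.0002 0
per row mm 7.551740874719531 deg 0.0805850660540901
[[-0.081  0.008 -0.997]
 [ 0.997 -0.    -0.081]
 [-0.001 -1.    -0.008]]
```

>>> move_arm(increments="0 0 0.008 0.001 0 0 0; 0 0 0.008 0.001 0 0 0; 0 0 0.008 0 0 0 0; 0 0 0.006 0 0 0 0; 0 0 0.004 0 0 0 0; 0 0 0.004 0 0 0 0; 0 0 0.004 0 0 0 0; 0 0 0.004 0 0 0 0")

```text
clock: 12.3
ee_pos: [460.4, -74.1, 32.3]
ee_rot: [-1.181, -1.28, 1.262]
wrist_force: [12.6, 1.4, -7.3]
grip_width: 0.27
```

>>> move_arm(increments="0 0 0.004 0 0 0 0; 0 0 0.004 0 0 0 0; 0 0 0.004 0 0 0 0; 0 0 0.004 0 0 0 0; 0 0 0 0 0 0 0; 0 0 0 0 0 0 0; 0 0 0 0 0 0 0; 0 0 0 0 0 0 0")

```text
clock: 13.3
ee_pos: [461.0, -74.7, 35.9]
ee_rot: [-1.2, -1.306, 1.248]
wrist_force: [3.1, 0.7, -2.0]
grip_width: 0.271
```

Run:
```python
from h import *
st=manip.get_state();print(st["ee_pos"],st["wrist_force"])
look("5")
crop("pics/side5.png","pics/s5.png",260,130,460,280)
crop("pics/top5.png","pics/t5.png",200,70,340,260)
```

```text
[461.00692872 -74.72011235  35.90777862] [ 3.12952036  0.68523706 -1.98707642]
scale 4.0
scale 3.1578947368421053
```

View pics/s5.png

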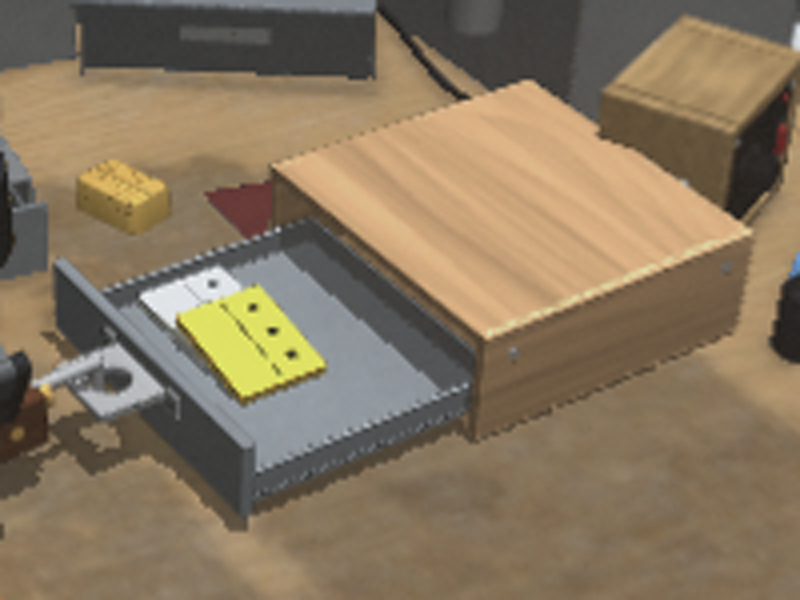

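View pics/t5.png

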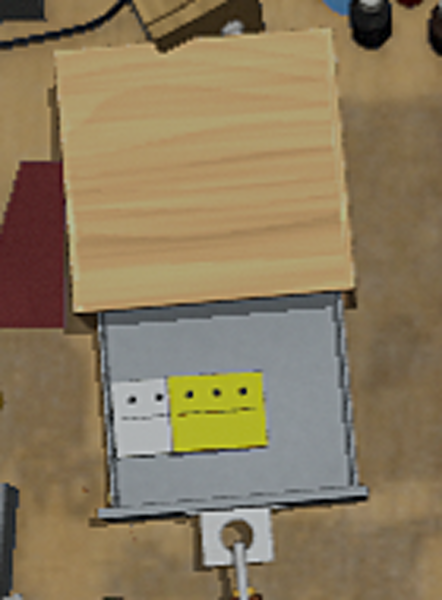

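Tray is out: a 12.6 N spike came at the stop and the TCP then stalled at x≈461. The white and yellow templates are visible in the tray. The tool tilted slightly, so I'll level it and centre the prong before lifting.

Run:
```python
from h import *
st=manip.get_state();M=R.from_rotvec(st["ee_rot"]).as_matrix(); print(M.round(3))
U=(714.4,-52.4,.08)
def full(p,f,ox,oy): p=np.array(p,float); return (p+.5)/f-.5+[ox,oy]
def tou(P): d=P[:,:2]-U[:2]; c,s=np.cos(U[2]),np.sin(U[2]); return np.c_[c*d[:,0]+s*d[:,1],-s*d[:,0]+c*d[:,1]]
# panel top front corners / hole
print("side panel",tou(ray("side",full([(57,260),(247,445)],4,260,130),60)),"hole",tou(ray("side",full([(114,380)],4,260,130),48)))
print("top panel",tou(ray("top",full([(100,520),(367,495)],3.1579,200,70),60)),"hole",tou(ray("top",full([(237,535)],3.1579,200,70),48)))
print([(n,manip.spot_point(n,k)[:1],k) for n in("side","top") for k in("tray_hole","tray_floor")])
goto((461+8,-74.2,34),down(1.651),2,0)
```

```text
[[-0.085  0.045 -0.995]
 [ 0.996  0.004 -0.085]
 [ 0.    -0.999 -0.046]]
side panel [[-146.38258852   96.74115447]
 [-145.79227316  -95.91811949]] hole [[-167.31592281   -1.27868146]]
top panel [[-148.26849372   95.54699719]
 [-147.09651975  -97.72928047]] hole [[-166.90050936   -0.92968111]]
[('side', [{'xy': [287.5, 224.9], 'p': 0.88}], 'tray_hole'), ('side', [{'xy': [323.7, 222.7], 'p': 0.59}], 'tray_floor'), ('top', [{'xy': [272.8, 240.0], 'p': 0.83}], 'tray_hole'), ('top', [{'xy': [273.7, 198.9], 'p': 0.56}], 'tray_floor')]
-0.0001 0.0011 -0.0039 0.0228 0.0023 0.0001 0; -0.0001 0.0011 -0.0040 0.0228 0.0023 0.0001 0
per row mm 4.102861003902282 deg 1.3121850251497273
```

>>> move_arm(increments="0 0 -0.004 0.0228 0.0023 0 0; 0 0 -0.004 0.0228 0.0023 0 0; 0 0 0 0 0 0 0; 0 -0.006 0 0 0 0 0; 0 -0.010 0 0 0 0 0; 0 -0.015 0 0 0 0 0; 0 -0.015 0 0 0 0 0; 0 -0.01 0 0 0 0 0")

```text
clock: 14.6
ee_pos: [461.9, -74.1, 93.5]
ee_rot: [-1.158, -1.254, 1.275]
wrist_force: [0.4, -0.7, -1.3]
grip_width: 0.271
```

Run:
```python
from h import *
st=manip.get_state();print(st["ee_pos"],st["wrist_force"])
M=R.from_rotvec(st["ee_rot"]).as_matrix(); print(M.round(3)); yaw=np.arctan2(M[1,0],M[0,0])-np.pi/2
look("6",("side",))
p=manip.get_state()["ee_pos"]
X=[pose(*p[:2],yaw,P,p[2]-4.6) for P in HK]
overlay("side","pics/side6.png","pics/ov6.png",X,200,150,370,290,4)
```

```text
[461.89561508 -74.0731795   93.49012009] [ 0.42551367 -0.74319295 -1.26570622]
[[-0.079 -0.017 -0.997]
 [ 0.997 -0.001 -0.079]
 [ 0.    -1.     0.017]]
```

View pics/ov6.png

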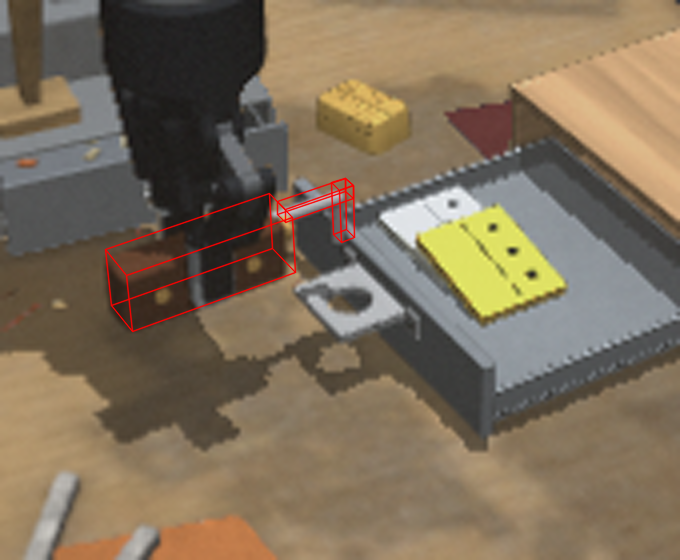

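Hook is clear of the hole and the tray stays out. Next, stand it at about (440, -215).

Run:
```python
from h import *
goto((440,-215,50),down(1.651),8,0)
```

```text
-0.0173 0.0056 0.0041 -0.0019 -0.0002 -0.0000 0; -0.0173 0.0056 0.0041 -0.0019 -0.0002 -0.0000 0; -0.0173 0.0056 0.0042 -0.0019 -0.0002 -0.0000 0; -0.0173 0.0056 0.0042 -0.0019 -0.0002 -0.0000 0; -0.0173 0.0056 0.0042 -0.0019 -0.0002 -0.0000 0; -0.0173 0.0056 0.0042 -0.0019 -0.0002 -0.0000 0; -0.0173 0.0056 0.0042 -0.0019 -0.0002 -0.0000 0; -0.0173 0.0056 0.0042 -0.0019 -0.0002 -0.0000 0
per row mm 18.676227171914643 deg 0.11213480105927469
```

>>> move_arm(increments="-0.0173 0.0 0.012 -0.0019 0 0 0; -0.0173 0.0 0.012 -0.0019 0 0 0; -0.0173 0.0 0.009 -0.0019 0 0 0; -0.0173 0.0056 0.0 -0.0019 0 0 0; -0.0173 0.0096 0.0 -0.0019 0 0 0; -0.0173 0.01 0 -0.0019 0 0 0; -0.0173 0.01 0 -0.0019 0 0 0; -0.0173 0.008 0 -0.0019 0 0 0")

```text
clock: 15.65
ee_pos: [441.4, -220.3, 49.5]
ee_rot: [-1.171, -1.271, 1.268]
wrist_force: [0.3, -0.1, -2.0]
grip_width: 0.268
```

Run:
```python
from h import *
st=manip.get_state(); print(st["ee_pos"])
M=R.from_rotvec(st["ee_rot"]).as_matrix(); print(M.round(3))
goto((440,-215,20),down(1.651),4,0)
```

```text
[ 441.36599759 -220.34469683   49.51688109]
[[-0.082  0.002 -0.997]
 [ 0.997 -0.    -0.082]
 [-0.    -1.    -0.002]]
0.0014 0.0074 0.0002 0.0006 0.0004 -0.0001 0; 0.0014 0.0074 0.0002 0.0006 0.0004 -0.0001 0; 0.0014 0.0074 0.0002 0.0006 0.0004 -0.0001 0; 0.0014 0.0074 0.0002 0.0006 0.0004 -0.0001 0
per row mm 7.506988423730703 deg 0.041931208665997366
```

>>> move_arm(increments="0 0.012 0 0 0 0 0; 0 0.012 0 0 0 0 0; 0 0.008 0 0 0 0 0; 0 0.003 0 0 0 0 0; 0 0 0 0 0 0 0; 0 0.002 0 0 0 0 0; 0 0.001 0 0 0 0 0; 0 0 0 0 0 0 0")

```text
clock: 16.65
ee_pos: [441.6, -219.9, 8.5]
ee_rot: [-1.17, -1.272, 1.268]
wrist_force: [-0.7, 0.2, -2.3]
grip_width: 0.269
```

Run:
```python
from h import *
st=manip.get_state(); print(st["ee_pos"],st["wrist_force"])
M=R.from_rotvec(st["ee_rot"]).as_matrix(); print(M.round(3)); yaw=np.arctan2(M[1,0],M[0,0])-np.pi/2
look("7",("side",))
p=st["ee_pos"]
X=[pose(*p[:2],yaw,P,p[2]-4.6) for P in HK]
overlay("side","pics/side7.png","pics/ov7.png",X,200,200,360,320,5)
```

```text
[ 441.57626255 -219.91378289    8.5127042 ] [-0.66520444  0.22416926 -2.26008438]
[[-0.082  0.002 -0.997]
 [ 0.997  0.001 -0.082]
 [ 0.001 -1.    -0.002]]
```

View pics/ov7.png

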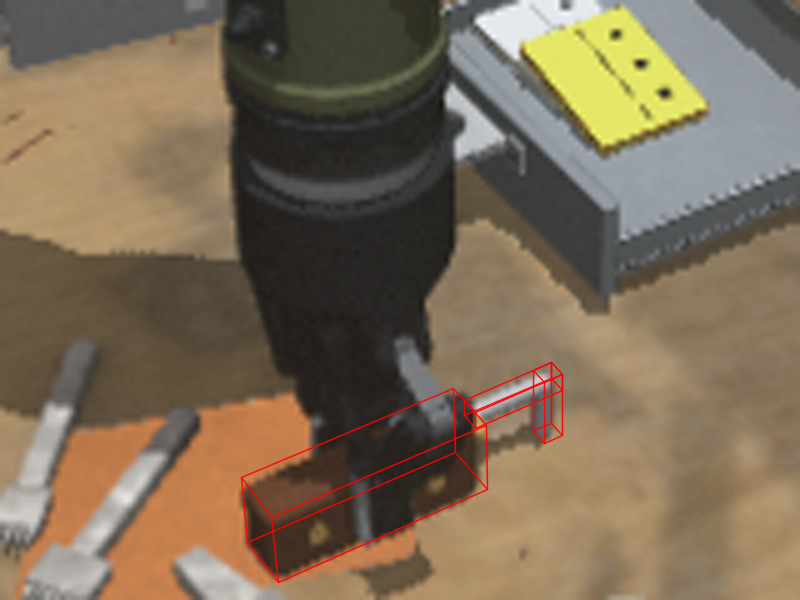

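The grip would overlap the orange sheet near the hammer head, so I'll shift 45 mm forward before setting down.

>>> move_arm(increments="0 -0.010 0 0 0 0 0; -0.001 0 -0.015 0 0 0 0; -0.001 0 -0.015 0 0 0 0; -0.001 0 -0.015 0 0 0 0; 0 0 0 0 0 0 0; 0 0.007 0 0 0 0 0; 0 0.004 0 0 0 0 0; 0 0 0 0 0 0 0")

```text
clock: 17.7
ee_pos: [490.4, -219.1, 7.3]
ee_rot: [-1.17, -1.272, 1.268]
wrist_force: [-0.2, 0.1, -1.5]
grip_width: 0.271
```

Run:
```python
from h import *
st=manip.get_state(); print(st["ee_pos"],st["wrist_force"])
M=R.from_rotvec(st["ee_rot"]).as_matrix(); print(M.round(3))
```

```text
[ 490.44707807 -219.10092752    7.3135918 ] [-0.21922324  0.14027426 -1.51255352]
[[-0.082  0.002 -0.997]
 [ 0.997  0.001 -0.082]
 [ 0.001 -1.    -0.002]]
```

>>> move_arm(increments="0 0.0015 0 0 0 0 0; 0 0.0015 0 0 0 0 0; 0 0.001 0 0 0 0 0; 0 0 0 0 0 0 0.3; 0 0 0 0 0 0 0.4; 0 0 0 0 0 0 0.55; 0 0 0 0 0 0 0.55; 0 0 0 0 0 0 0.55")

```text
clock: 18.7
ee_pos: [490.7, -219.6, 6.4]
ee_rot: [-1.173, -1.273, 1.267]
wrist_force: [0.0, 0.5, -0.4]
grip_width: 0.555
```

>>> move_arm(increments="0 -0.010 0 0 0 0 0.55; 0 -0.02 0 0 0 0 0.55; 0 -0.03 0 0 0 0 0.55; 0 -0.02 0 0 0 0 0.7; -0.02 -0.01 0 0 0.05 0 0.9; -0.02 0 0 0 0.1 0 0.9; -0.02 0 0 0 0.1 0 0.9; -0.02 0 0 0 0.1 0 0.9")

```text
clock: 19.7
ee_pos: [488.6, -300.4, 104.6]
ee_rot: [-1.334, -1.009, 0.999]
wrist_force: [-0.2, -0.1, 0.8]
grip_width: 0.897
```

Run:
```python
from h import *
st=manip.get_state(); print(st["ee_pos"],st["wrist_force"],st["joints"])
look("8")
crop("pics/side8.png","pics/s8.png",230,150,430,300)
crop("pics/top8.png","pics/t8.png",200,150,400,300)
```

```text
[ 488.63975472 -300.37921196  104.59381504] [-0.225964   -0.14744201  0.76976723] [-0.55306236  0.41650018 -0.25031071  0.89615465  0.00337588 -0.27687858]
scale 4.0
scale 4.0
```

View pics/s8.png

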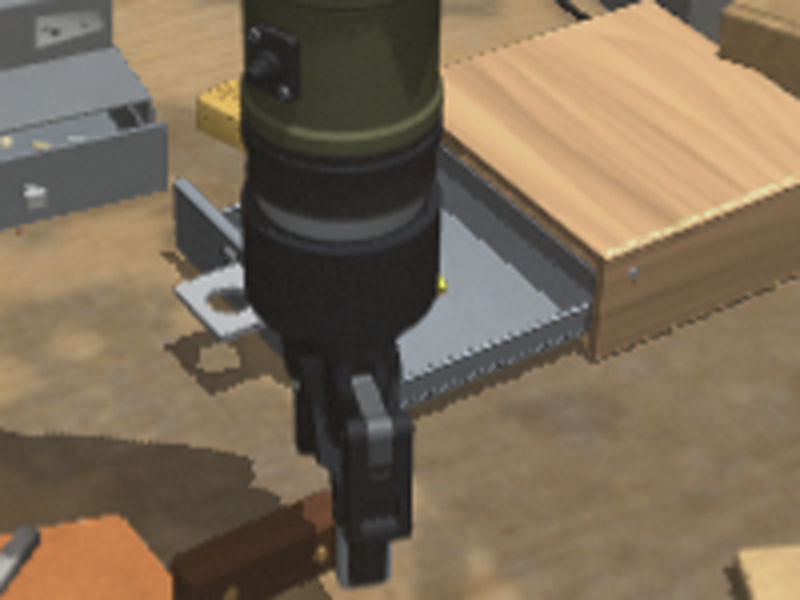

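View pics/t8.png

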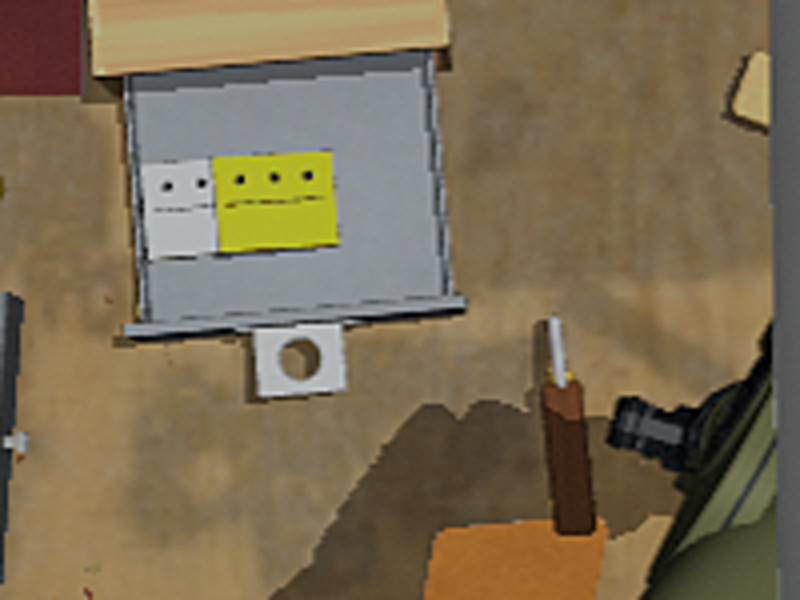

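Hook is standing on its own, clear of the tray. Zooming in on the yellow template to measure it.

Run:
```python
from h import *
crop("pics/side5.png","pics/s5b.png",290,190,350,235)
crop("pics/top8.png","pics/t8b.png",230,180,290,225)
```

```text
scale 13.333333333333334
scale 13.333333333333334
```

View pics/s5b.png

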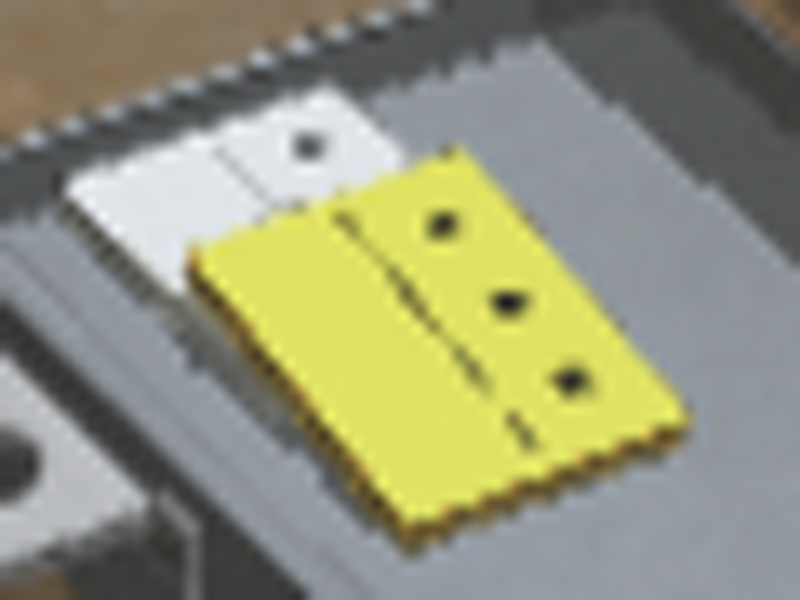

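View pics/t8b.png

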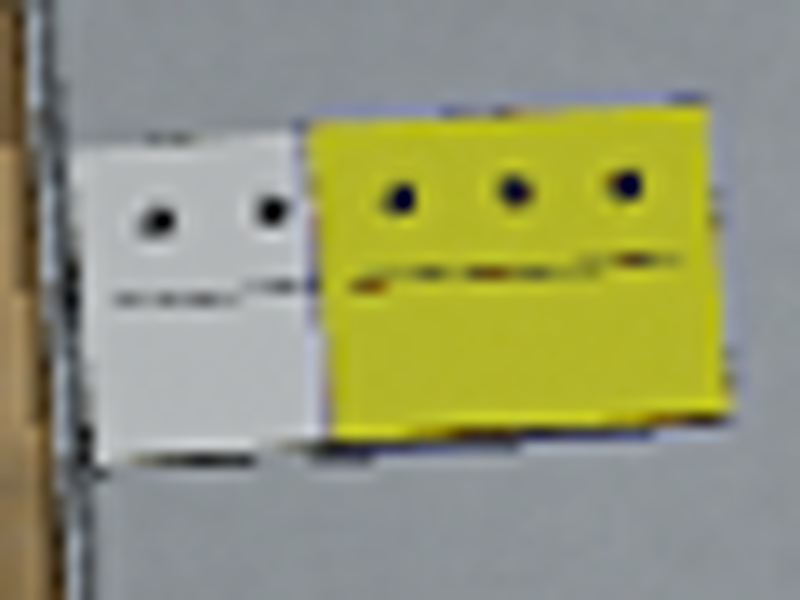

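```bash
cat >> h.py <<'E'
def full(p,f,ox,oy): p=np.array(p,float); return (p+.5)/f-.5+[ox,oy]
def lean(p,P,zc=18+35*np.sin(.19),a=.19):
    """plate pose x,y,yaw of underside centre (world), leaning a"""
    return pose(p[0],p[1],p[2],R.from_euler("x",a).apply(P),zc)
TOP4=np.array([[28,35,8],[28,-35,8],[-28,-35,8],[-28,35,8.]])
E
python3 - <<'E'
from h import *
S=full([(460,148),(690,415),(410,525),(190,255)],13.3333,290,190)
T=full([(308,125),(708,103),(730,410),(330,440)],13.3333,230,180)
for use in("ST","S","T"):
    def f(p):
        X=lean(p,TOP4); r=[]
        if "S" in use: r.append(proj("side",X)-S)
        if "T" in use: r.append(proj("top",X)-T)
        return np.concatenate(r).ravel()
    s=least_squares(f,[640,-60,.08]); print(use,s.x.round(2),s.x[2].round(4),np.round(f(s.x),1))
    c,sn=np.cos(s.x[2]),np.sin(s.x[2])
    d=s.x[:2]-[714.4,-52.4]; print(" unit", np.round([.9968*d[0]+.0799*d[1],-.0799*d[0]+.9968*d[1]],1)," C:",s.x[0]+42*sn,s.x[1]-42*c)
E
```

```text
ST [ 6.4014e+02 -4.9020e+01  8.0000e-02] 0.0837 [ 0.8 -0.1  0.7  0.1  0.4  0.1  0.  -0.4 -0.3  0.4 -0.5  0.3 -0.1  0.8
  0.   0.5]
 unit [-73.7   9.3]  C: 643.655220758684 -90.87777931433335
S [ 6.3906e+02 -4.8680e+01  9.0000e-02] 0.0907 [ 0.2 -0.   0.3  0.   0.1  0.2 -0.5 -0.3]
 unit [-74.8   9.7]  C: 642.8603124949077 -90.51093895413493
T [ 6.4128e+02 -4.9550e+01  8.0000e-02] 0.0789 [-0.  -0.2 -0.2 -0.2  0.1  0.4  0.2 -0. ]
 unit [-72.7   8.7]  C: 644.5915843324184 -91.41446613297671
```

Run:
```python
from h import *
print(ray("side",[(258,330),(272,345),(238,318)],15))
goto((458.3,-367,70),down(0),8,1)
```

```text
[[ 385.67666478 -278.46808349   15.        ]
 [ 393.42758419 -320.7999437    15.        ]
 [ 365.02559005 -235.57830813   15.        ]]
-0.0089 0.0043 0.0015 0.0009 0.1619 0.0008 1; -0.0090 0.0043 -0.0000 0.0009 0.1619 0.0008 1; -0.0089 0.0043 -0.0015 0.0009 0.1619 0.0008 1; -0.0085 0.0043 -0.0029 0.0009 0.1619 0.0008 1; -0.0080 0.0043 -0.0042 0.0009 0.1619 0.0008 1; -0.0072 0.0043 -0.0055 0.0009 0.1619 0.0008 1; -0.0062 0.0043 -0.0065 0.0009 0.1619 0.0008 1; -0.0051 0.0043 -0.0075 0.0009 0.1619 0.0008 1
per row mm 9.997836929988825 deg 9.277991376766757
```

>>> move_arm(increments="-0.0089 0.0043 0.0015 0.001 0.1619 0 1; -0.0090 0.0043 0 0.001 0.1619 0 1; -0.0089 0.0043 -0.0015 0.001 0.1619 0 1; -0.0085 0.0043 -0.0029 0.001 0.1619 0 1; -0.0080 0.0043 -0.0042 0.001 0.1619 0 1; -0.0072 0.0043 -0.0055 0.001 0.1619 0 1; -0.0062 0.0043 -0.0065 0.001 0.1619 0 1; -0.0051 0.0043 -0.0075 0.001 0.1619 0 1")

```text
clock: 20.8
ee_pos: [457.9, -361.6, 72.0]
ee_rot: [-1.562, 0.014, -0.023]
wrist_force: [-0.1, -0.2, 0.3]
grip_width: 1.002
```

Run:
```python
from h import *
goto((458.3,-367,40),down(0),4,.9)
```

```text
0.0001 0.0080 -0.0014 -0.0021 -0.0060 0.0014 0.9; 0.0001 0.0080 -0.0014 -0.0021 -0.0060 0.0014 0.9; 0.0001 0.0080 -0.0014 -0.0021 -0.0060 0.0014 0.9; 0.0001 0.0080 -0.0014 -0.0021 -0.0060 0.0014 0.9
per row mm 8.124192839583964 deg 0.37357301150457745
```

>>> move_arm(increments="0 0.008 -0.001 -0.002 -0.003 0.0014 0.9; 0 0.012 -0.001 -0.002 -0.003 0.0014 0.9; 0 0.012 -0.001 -0.002 0 0.0014 0.9; 0 0.012 0 0 0 0 0.9; 0 0.008 0 0 0 0 0.9; 0 0.004 0 0 0 0 0.9; 0 0 0 0 0 0 0.9; 0 0 0 0 0 0 0.9")

```text
clock: 21.8
ee_pos: [458.1, -361.9, 11.9]
ee_rot: [-1.567, 0.005, -0.005]
wrist_force: [-0.1, 0.5, -0.1]
grip_width: 0.899
```

Run:
```python
from h import *
goto((458.3,-367,5),down(0),2,.9)
look("9",("side",))
crop("pics/side9.png","pics/s9.png",260,270,400,375)
```

```text
0.0001 0.0034 -0.0026 -0.0021 -0.0032 0.0001 0.9; 0.0001 0.0034 -0.0026 -0.0021 -0.0032 0.0001 0.9
per row mm 4.274566282398376 deg 0.2201623370148033
scale 5.714285714285714
```

View pics/s9.png

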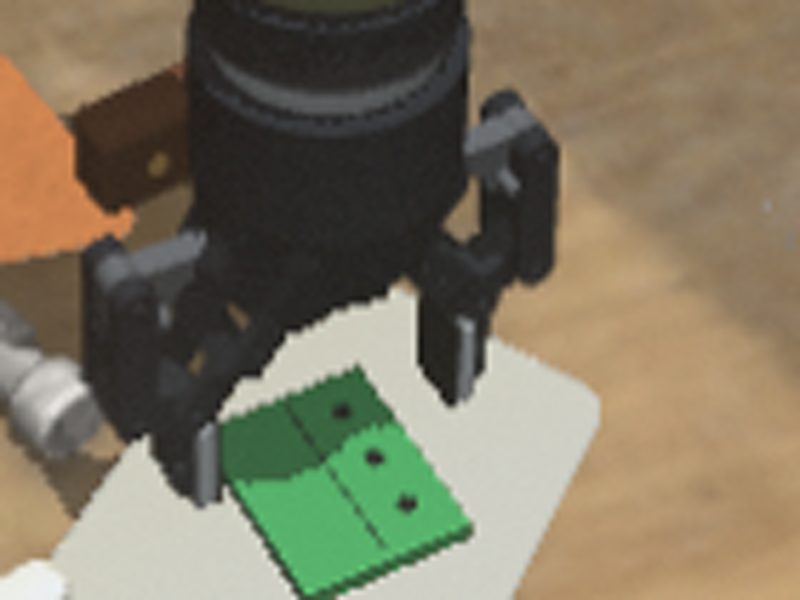

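>>> move_arm(increments="0 0.001 -0.003 -0.002 -0.003 0 0.85; 0 0.003 -0.003 -0.002 -0.003 0 0.8; 0 0.003 0 0 0 0 0.76; 0 0.002 0 0 0 0 0.74; 0 0.002 0 0 0 0 0.72; 0 0 0 0 0 0 0.72; 0 0 0 0 0 0 0.72; 0 0 0 0 0 0 0.72")

```text
clock: 22.85
ee_pos: [458.5, -368.8, 0.9]
ee_rot: [-1.572, -0.001, -0.001]
wrist_force: [0.3, -0.0, 0.5]
grip_width: 0.722
```

Run:
```python
from h import *
goto((458.3,-367,0),down(0),1,.72)
look("10",("side",))
crop("pics/side10.png","pics/s10.png",270,300,370,375)
```

```text
-0.0002 0.0009 0.0018 0.0012 -0.0002 0.0014 0.72
per row mm 2.0213793771685107 deg 0.10414320856305385
scale 8.0
```

View pics/s10.png

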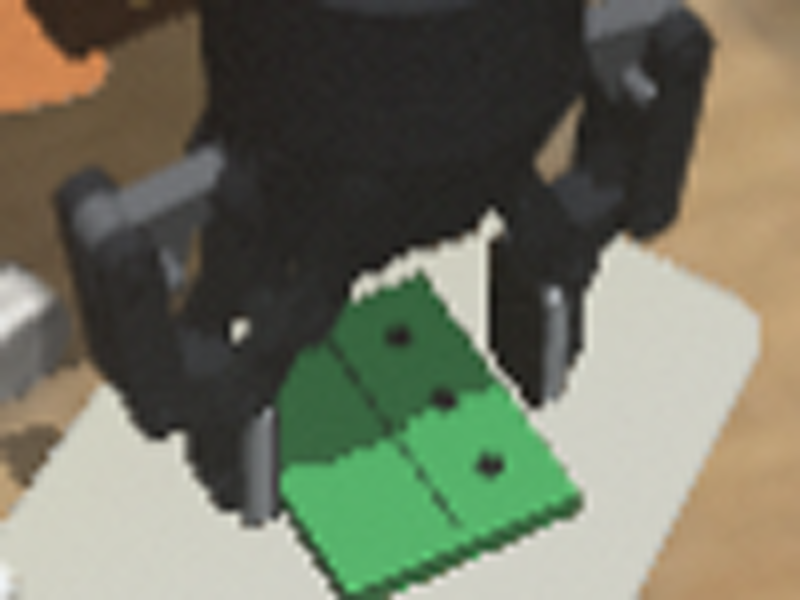

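Run:
```python
from h import *
for x in(427.5,489.5):
  for z in(0,4,8,12): print(x,z,((proj("side",[[x,-379.8,z]])-[270,300]+.5)*8-.5).round(0))
```

```text
427.5 0 [[287. 544.]]
427.5 4 [[287. 532.]]
427.5 8 [[287. 521.]]
427.5 12 [[287. 509.]]
489.5 0 [[543. 435.]]
489.5 4 [[543. 424.]]
489.5 8 [[544. 412.]]
489.5 12 [[545. 400.]]
```

>>> move_arm(increments="0 0.001 0.001 0.001 0 0.0014 0.72; 0 0.001 0.001 0 0 0 0.71; 0 0.001 0 0 0 0 0.70; 0 0.001 0 0 0 0 0.70; 0 0.001 0 0 0 0 0.70; 0 0.0005 0 0 0 0 0.70; 0 0 0 0 0 0 0.70; 0 0 0 0 0 0 0.7")

```text
clock: 23.9
ee_pos: [458.6, -366.7, -4.9]
ee_rot: [-1.571, 0.0, -0.0]
wrist_force: [0.3, -0.5, -0.3]
grip_width: 0.7
```

Run:
```python
from h import *
st=manip.get_state(); print(st["ee_pos"],st["wrist_force"],st["grip_width"])
look("11",("side",))
crop("pics/side11.png","pics/s11.png",270,300,370,375)
```

```text
[ 458.61880698 -366.71799239   -4.93012438] [ 0.32644065 -0.50768811 -0.32657322] 0.7001163107002222
scale 8.0
```

View pics/s11.png

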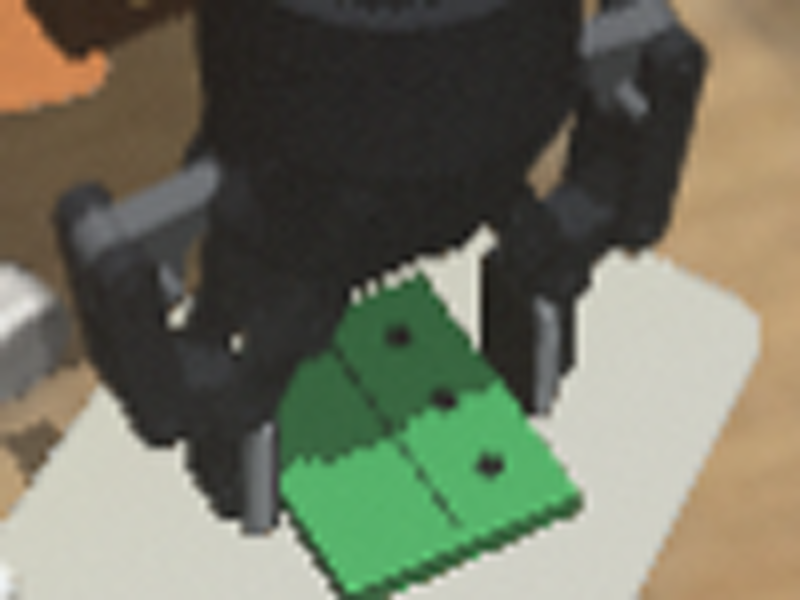

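>>> move_arm(increments="0 0.0015 0 0 0 0 0.70; 0 0 0 0 0 0 0.66; 0 0 0 0 0 0 0.6; 0 0 0 0 0 0 0.5; 0 0 0 0 0 0 0.5; 0 0 0 0 0 0 0.5; 0 -0.01 0 0 0 0 0.5; 0 -0.01 0 0 0 0 0.5", grip_force=45)

```text
clock: 24.95
ee_pos: [458.4, -366.5, 15.9]
ee_rot: [-1.571, 0.0, -0.0]
wrist_force: [-0.9, 0.9, -0.4]
grip_width: 0.636
```

Run:
```python
from h import *
st=manip.get_state(); print(st["ee_pos"],st["wrist_force"],st["grip_width"])
look("12",("side",))
crop("pics/side12.png","pics/s12.png",270,290,370,365)
```

```text
[ 458.42944901 -366.54170815   15.93689488] [-0.85468937  0.86916567 -0.3524798 ] 0.6355102016298615
scale 8.0
```

View pics/s12.png

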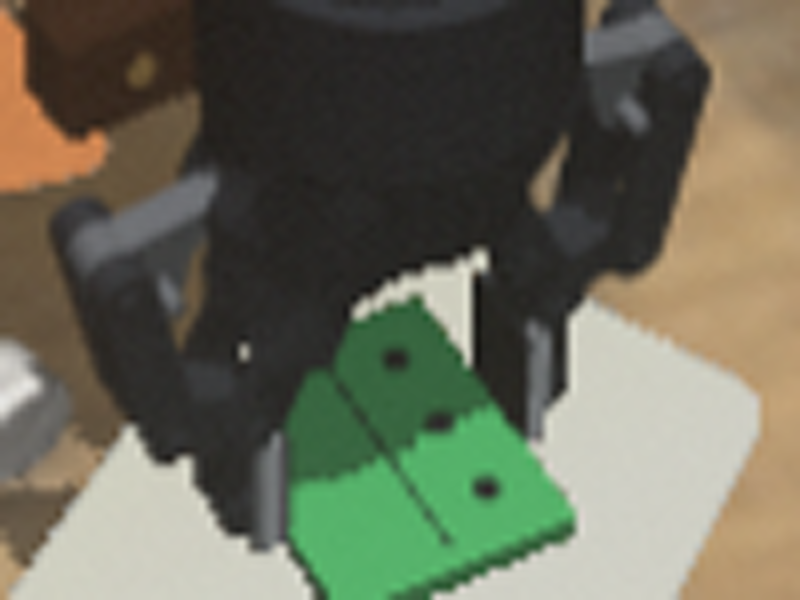

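Green template is gripped level and lifted. Carrying it high over the hook to hover above the tray.

```bash
cat >> h.py <<'E'
def tgt(p,up=0,gy=0.0,back=6.4,a=.19):
    """TCP pos & rot for plate underside centre p=(x,y,yaw), gy: TCP minus plate centre along plate y"""
    Rp=R.from_euler("z",p[2])*R.from_euler("x",a)
    return np.array([p[0],p[1],18+35*np.sin(a)+up])+Rp.apply([0,gy,-back]),Rp*down(0)
E
python3 - <<'E'
from h import *
goto((458.4,-366.5,100),down(0),3,.5)
P,Q=tgt((643.7,-90.9,.082),60); print(P)
st=manip.get_state(); st=dict(st); st["ee_pos"]=np.array([458.4,-366.5,100]); 
goto(P,Q,12,.5,st)
E
```

```text
-0.0002 -0.0276 0.0002 0.0005 -0.0001 0.0005 0.5; -0.0002 -0.0276 0.0002 0.0005 -0.0001 0.0005 0.5; -0.0002 -0.0276 0.0002 0.0005 -0.0001 0.0005 0.5
per row mm 27.57585611141526 deg 0.03881860896742732
[643.60099789 -89.69536443  78.32523422]
0.0154 0.0018 0.0231 0.0159 -0.0068 0.0008 0.5; 0.0156 0.0022 0.0229 0.0159 -0.0068 0.0008 0.5; 0.0157 0.0025 0.0228 0.0159 -0.0068 0.0008 0.5; 0.0159 0.0029 0.0226 0.0159 -0.0068 0.0008 0.5; 0.0161 0.0032 0.0225 0.0159 -0.0068 0.0008 0.5; 0.0162 0.0035 0.0223 0.0159 -0.0068 0.0008 0.5; 0.0164 0.0039 0.0221 0.0159 -0.0068 0.0008 0.5; 0.0165 0.0042 0.0220 0.0159 -0.0068 0.0008 0.5; 0.0167 0.0046 0.0218 0.0159 -0.0068 0.0008 0.5; 0.0168 0.0049 0.0216 0.0159 -0.0068 0.0008 0.5; 0.0170 0.0052 0.0214 0.0159 -0.0068 0.0008 0.5; 0.0171 0.0056 0.0212 0.0159 -0.0068 0.0008 0.5
per row mm 27.81261845924098 deg 0.9943559487222309
```

>>> move_arm(increments="0 -0.020 0 0 0 0 0.5; 0 -0.028 0 0 0 0 0.5; 0 -0.028 0 0 0 0 0.5; 0.006 -0.008 0.010 0 0 0 0.5; 0.0154 0 0.0231 0.0159 -0.0068 0.0008 0.5; 0.0156 0.0 0.0229 0.0159 -0.0068 0.0008 0.5; 0.0157 0.00 0.0228 0.0159 -0.0068 0.0008 0.5; 0.0159 0.00 0.0226 0.0159 -0.0068 0.0008 0.5")

```text
clock: 26.0
ee_pos: [527.6, -259.9, 104.9]
ee_rot: [-1.504, -0.017, 0.022]
wrist_force: [0.9, -0.2, -0.6]
grip_width: 0.637
```

Run:
```python
from h import *
P,Q=tgt((643.7,-90.9,.082),60)
goto(P,Q,8,.5)
```

```text
0.0150 0.0047 0.0206 0.0154 -0.0070 0.0006 0.5; 0.0152 0.0050 0.0205 0.0154 -0.0070 0.0006 0.5; 0.0153 0.0053 0.0203 0.0154 -0.0070 0.0006 0.5; 0.0155 0.0056 0.0201 0.0154 -0.0070 0.0006 0.5; 0.0156 0.0059 0.0199 0.0154 -0.0070 0.0006 0.5; 0.0158 0.0062 0.0197 0.0154 -0.0070 0.0006 0.5; 0.0159 0.0065 0.0195 0.0154 -0.0070 0.0006 0.5; 0.0161 0.0068 0.0192 0.0154 -0.0070 0.0006 0.5
per row mm 25.954289337095833 deg 0.9726918907660752
```

>>> move_arm(increments="0.0150 0.0047 0.0206 0.0154 -0.007 0.0006 0.5; 0.0152 0.0050 0.0205 0.0154 -0.007 0.0006 0.5; 0.0153 0.0053 0.0203 0.0154 -0.007 0.0006 0.5; 0.0155 0.0056 0.0201 0.0154 -0.007 0.0006 0.5; 0.0156 0.0059 0.0199 0.0154 -0.007 0.0006 0.5; 0.0158 0.0062 0.0197 0.0154 -0.007 0.0006 0.5; 0.0129 0.0065 0.0155 0.0154 -0.007 0.0006 0.5; 0.006 0.005 0.008 0.0154 -0.007 0.0006 0.5")

```text
clock: 27.0
ee_pos: [637.4, -92.7, 73.7]
ee_rot: [-1.371, -0.059, 0.075]
wrist_force: [-0.1, -0.4, -0.7]
grip_width: 0.64
```

Run:
```python
from h import *
P,Q=tgt((643.7,-90.9,.082),40)
goto(P,Q,4,.5)
```

```text
0.0016 0.0039 -0.0002 -0.0022 0.0014 -0.0008 0.5; 0.0016 0.0039 -0.0002 -0.0022 0.0014 -0.0008 0.5; 0.0016 0.0039 -0.0001 -0.0022 0.0014 -0.0008 0.5; 0.0016 0.0039 -0.0001 -0.0022 0.0014 -0.0008 0.5
per row mm 4.218076172500325 deg 0.153475015154282
```

>>> move_arm(increments="0.0016 0.0039 0 -0.0022 0.0014 -0.0008 0.5; 0.0016 0.0039 0 -0.0022 0.0014 -0.0008 0.5; 0.0016 0.0039 0 -0.0022 0.0014 -0.0008 0.5; 0.0010 0.0039 0 -0.0022 0.0014 -0.0008 0.5; 0 0 0 0 0 0 0.5; 0 0 0 0 0 0 0.5; 0 0 0 0 0 0 0.5; 0 0 0 0 0 0 0.5")

```text
clock: 28.0
ee_pos: [642.1, -90.7, 57.2]
ee_rot: [-1.381, -0.053, 0.067]
wrist_force: [-0.8, 0.1, -0.7]
grip_width: 0.64
```

Run:
```python
from h import *
st=manip.get_state();P,Q=tgt((643.7,-90.9,.082),40)
goto(P,Q,1,.5); print(st["ee_pos"])
look("13")
crop("pics/side13.png","pics/s13.png",290,150,390,225)
crop("pics/top13.png","pics/t13.png",220,150,320,225)
```

```text
0.0016 -0.0009 0.0011 0.0013 -0.0033 -0.0007 0.5
per row mm 2.12755976441616 deg 0.20640160409683903
[642.07991518 -90.71020719  57.23761658]
scale 8.0
scale 8.0
```

View pics/s13.png

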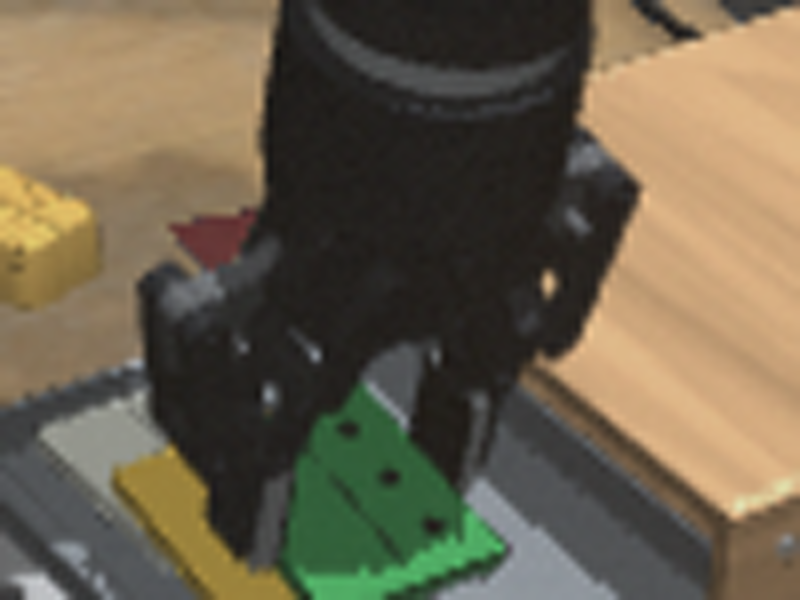

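View pics/t13.png

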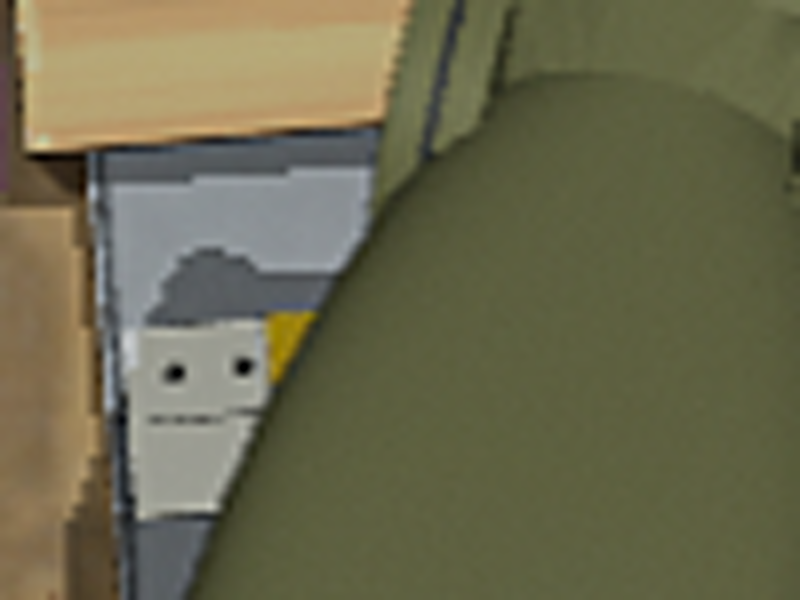

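Run:
```python
from h import *
st=manip.get_state(); Q=R.from_rotvec(st["ee_rot"]); Rp=Q*down(0).inv()
c=st["ee_pos"]-Rp.apply([0,0,-6.4])
X=Rp.apply(box(-28,28,-35,35,0,8))+c
B=lean((640.1,-49.0,.082),box(-28,28,-35,35,0,8))
overlay("side","pics/side13.png","pics/ov13.png",[X,B],300,185,370,240,11)
```

```text
(no output)
```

View pics/ov13.png

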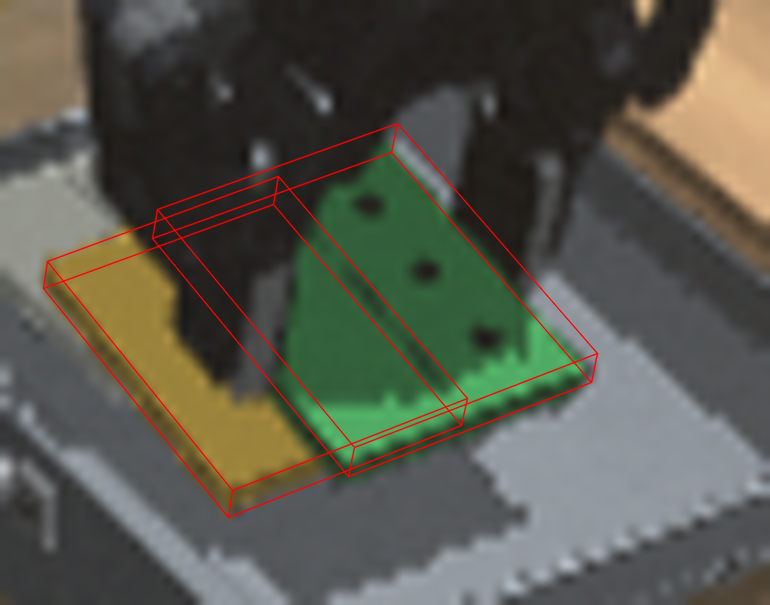

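C in hand agrees with the prediction to about 1 mm, and B's overlay matches. Descending.

Run:
```python
from h import *
P,Q=tgt((643.9,-90.8,.082),4)
goto(P,Q,6,.5); print(P)
```

```text
0.0003 0.0057 -0.0009 0.0002 -0.0005 -0.0001 0.5; 0.0003 0.0057 -0.0009 0.0002 -0.0005 -0.0001 0.5; 0.0003 0.0057 -0.0009 0.0002 -0.0005 -0.0001 0.5; 0.0003 0.0057 -0.0009 0.0002 -0.0005 -0.0001 0.5; 0.0003 0.0057 -0.0009 0.0002 -0.0005 -0.0001 0.5; 0.0003 0.0057 -0.0009 0.0002 -0.0005 -0.0001 0.5
per row mm 5.823012055321805 deg 0.03415713992477653
[643.80099789 -89.59536443  22.32523422]
```

>>> move_arm(increments="0.0016 -0.0009 0.0011 0.001 -0.003 0 0.5; 0.0000 0.0057 -0.0011 0 0 0 0.5; 0.0000 0.0067 -0.0012 0 0 0 0.5; 0.0000 0.0067 -0.0012 0 0 0 0.5; 0.0000 0.0067 -0.0012 0 0 0 0.5; 0.0000 0.0060 -0.0011 0 0 0 0.5; 0 0 0 0 0 0 0.5; 0 0 0 0 0 0 0.5")

```text
clock: 29.1
ee_pos: [643.1, -89.0, 22.9]
ee_rot: [-1.38, -0.055, 0.07]
wrist_force: [-0.5, 0.0, -0.4]
grip_width: 0.636
```

Run:
```python
from h import *
P,Q=tgt((643.9,-90.8,.082),4)
goto(P,Q,1,.5)
```

```text
0.0007 0.0004 -0.0007 -0.0002 -0.0001 -0.0022 0.5
per row mm 1.053130448008923 deg 0.12798063380695082
```

>>> move_arm(increments="0.0007 0.0004 -0.0007 0 0 -0.002 0.5; 0 0 0 0 0 0 0.5; 0 0.001 0 0 0 0 0.5; 0 0 0 0 0 0 0.5; 0 0 0 0 0 0 0.5; 0 0 0 0 0 0 0.5; 0 0 0 0 0 0 0.5; 0 0 0 0 0 0 0.5")

```text
clock: 30.1
ee_pos: [644.6, -89.6, 22.2]
ee_rot: [-1.38, -0.058, 0.067]
wrist_force: [0.3, 0.2, -0.3]
grip_width: 0.639
```

Run:
```python
from h import *
st=manip.get_state(); print(st["ee_pos"],st["wrist_force"])
P,Q=tgt((643.9,-90.8,.082),1)
goto(P,Q,2,.5)
look("14",("side",))
Q=R.from_rotvec(st["ee_rot"]); Rp=Q*down(0).inv()
c=st["ee_pos"]-Rp.apply([0,0,-6.4]); print(c)
X=Rp.apply(box(-28,28,-35,35,0,8))+c
B=lean((640.1,-49.0,.082),box(-28,28,-35,35,0,8))
overlay("side","pics/side14.png","pics/ov14.png",[X,B],300,185,370,240,11)
crop("pics/side14.png","pics/s14.png",300,185,370,240)
```

```text
[644.56046996 -89.60613072  22.20134535] [ 0.30648932  0.21993111 -0.30235497]
-0.0004 0.0014 -0.0002 0.0002 0.0001 0.0008 0.5; -0.0004 0.0014 -0.0002 0.0002 0.0001 0.0008 0.5
per row mm 1.4873574715566045 deg 0.04429879632594429
[644.64968645 -90.80962337  28.48653794]
scale 10.909090909090908
```

View pics/ov14.png

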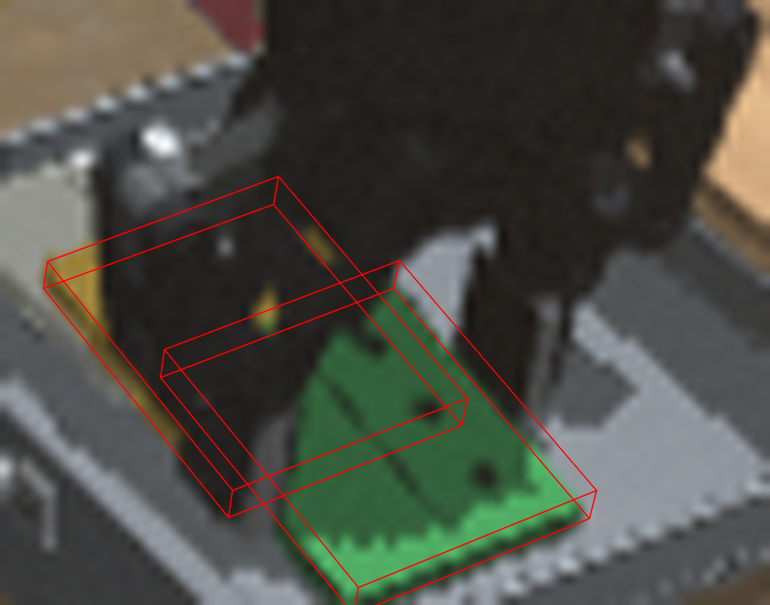

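View pics/s14.png

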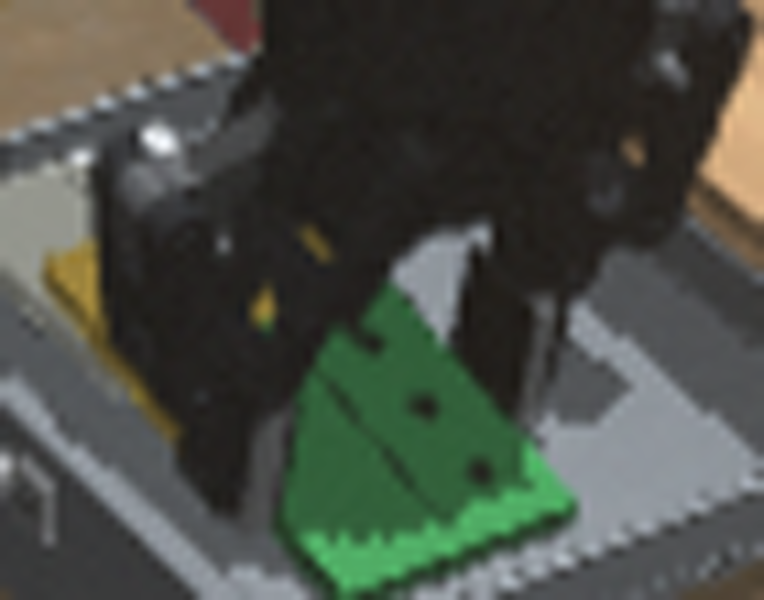

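Run:
```python
from h import *
S=full([(576,495),(343,585)],10.909,300,185)
E1=full([(392,283)],10.909,300,185)[0]
for z in(27.5,28.5):
    def f(p):
        q=proj("side",lean(p,TOP4,zc=z)); r=(q[1:3]-S).ravel()
        d=(q[1]-q[0])/np.linalg.norm(q[1]-q[0]); n=np.array([-d[1],d[0]])
        return np.r_[r,(E1-q[0])@n]
    s=least_squares(f,[644,-91,.082]); print(z,s.x,f(s.x).round(2))
```

```text
27.5 [ 6.41495803e+02 -9.02045969e+01  9.22854497e-02] [ 0.02 -0.28 -0.11  0.35  0.13]
28.5 [ 6.40804858e+02 -9.12759742e+01  9.29298493e-02] [ 0.03 -0.29 -0.12  0.36  0.13]
```

Run:
```python
from h import *
P,Q=tgt((646.2,-90.4,.081),1.0)
goto(P,Q,2,.5); print(P)
```

```text
0.0008 0.0014 -0.0001 0.0002 0.0006 0.0006 0.5; 0.0008 0.0014 -0.0001 0.0002 0.0006 0.0006 0.5
per row mm 1.6444388459805899 deg 0.050798900514337685
[646.10220257 -89.19526603  19.32523422]
```

>>> move_arm(increments="0.0008 0 0 0 0.0006 0.0006 0.5; 0.0008 0 0 0 0.0006 0.0006 0.5; 0 0.001 0 0 0 0 0.5; 0 0.001 0 0 0 0 0.5; 0 0.0008 0 0 0 0 0.5; 0 0 0 0 0 0 0.5; 0 0 0 0 0 0 0.5; 0 0 0 0 0 0 0.5")

```text
clock: 31.15
ee_pos: [646.5, -89.3, 21.0]
ee_rot: [-1.381, -0.057, 0.066]
wrist_force: [0.0, 0.0, 1.1]
grip_width: 0.641
```

Run:
```python
from h import *
st=manip.get_state(); print(st["ee_pos"],st["wrist_force"])
P,Q=tgt((646.2,-90.4,.081),0)
goto(P,Q,1,.5)
look("15",("side",))
crop("pics/side15.png","pics/s15.png",300,185,370,240)
```

```text
[646.53309664 -89.30160163  21.02642381] [0.0457195  0.03314443 1.09819661]
-0.0004 0.0027 -0.0004 0.0009 -0.0003 0.0013 0.5
per row mm 2.737407923263586 deg 0.09173162239741632
scale 10.909090909090908
```

View pics/s15.png

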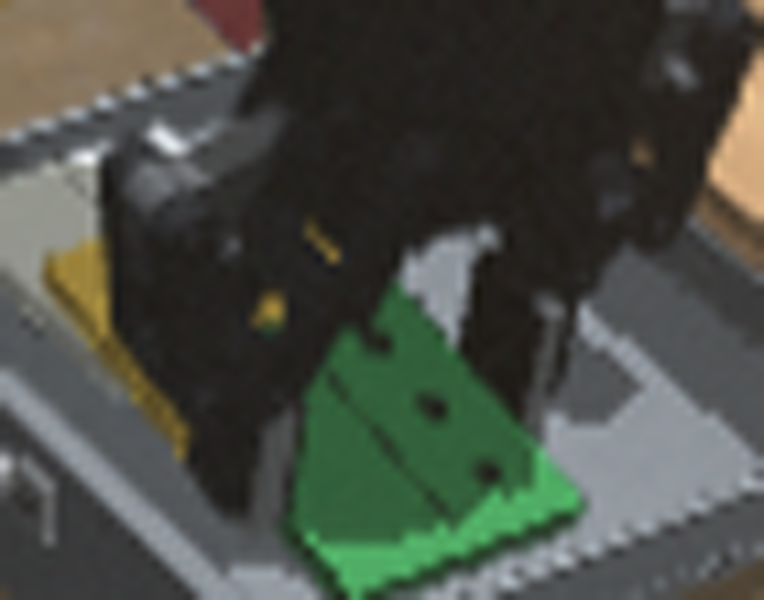

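>>> move_arm(increments="0 0.001 0 0 0 0 0.5; 0 0.001 0 0 0 0 0.5; 0 0 0 0 0 0 0.5; 0 0 0 0 0 0 0.5; 0 0 0 0 0 0 0.5; 0 0 0 0 0 0 0.5; 0 0 0 0 0 0 0.5; 0 0 0 0 0 0 0.5")

```text
clock: 32.2
ee_pos: [646.6, -89.3, 21.0]
ee_rot: [-1.381, -0.057, 0.066]
wrist_force: [-1.7, -0.9, 2.2]
grip_width: 0.64
```

Run:
```python
from h import *
st=manip.get_state(); print(st["ee_pos"],st["wrist_force"],st["ft_torque"])
P,Q=tgt((646.2,-90.4,.081),0)
goto(P,Q,1,.5)
look("16",("side",))
crop("pics/side16.png","pics/s16.png",300,185,370,240)
```

```text
[646.63860622 -89.3152144   21.00712591] [-1.65843191 -0.89222474  2.21404746] [-0.18628601  0.10996498  0.08086396]
-0.0005 0.0027 -0.0003 0.0014 -0.0005 0.0022 0.5
per row mm 2.7376375787652467 deg 0.15117954055162142
scale 10.909090909090908
```

View pics/s16.png

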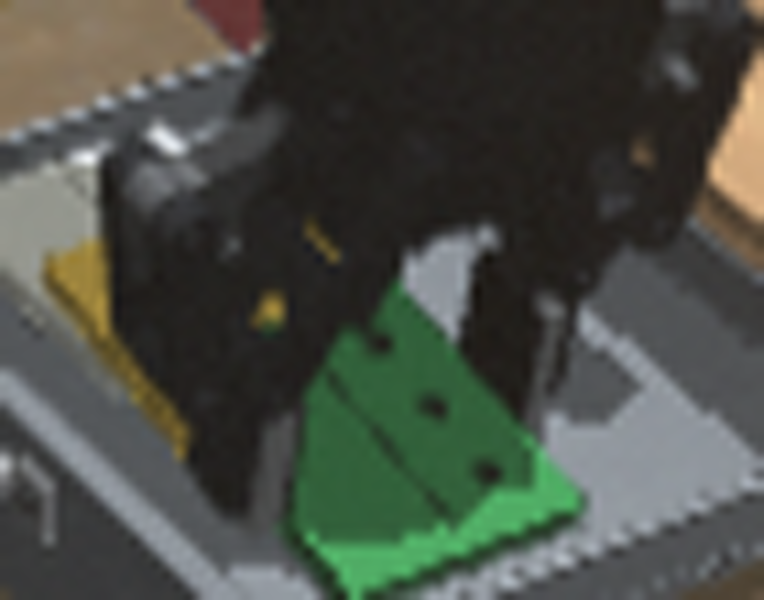

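Run:
```python
from h import *
S=full([(583,497),(352,592)],10.909,300,185)
E1=full([(403,287)],10.909,300,185)[0]
for z in(24.6,26,27.3):
    def f(p):
        q=proj("side",lean(p,TOP4,zc=z)); r=(q[1:3]-S).ravel()
        d=(q[1]-q[0])/np.linalg.norm(q[1]-q[0]); n=np.array([-d[1],d[0]])
        return np.r_[r,(E1-q[0])@n]
    s=least_squares(f,[644,-91,.082]); print(z,s.x,f(s.x).round(2))
```

```text
24.6 [ 6.44364440e+02 -8.89528144e+01  9.09487749e-02] [ 0.14 -0.08 -0.11  0.05 -0.04]
26 [ 6.43395140e+02 -9.04487938e+01  9.18648278e-02] [ 0.15 -0.1  -0.12  0.06 -0.04]
27.3 [ 6.42494961e+02 -9.18379460e+01  9.27189485e-02] [ 0.17 -0.11 -0.13  0.08 -0.04]
```

Position matches the target to about 1 mm. Releasing gently.

>>> move_arm(increments="0 -0.0005 0 0 0 0 0.64; 0 0 0 0 0 0 0.66; 0 0 0 0 0 0 0.68; 0 0 0 0 0 0 0.72; 0 0 0 0 0 0 0.78; 0 0 0 0 0 0 0.8; 0 0 0 0 0 0 0.8; 0 0 0 0 0 0 0.8")

```text
clock: 33.25
ee_pos: [646.5, -89.1, 20.7]
ee_rot: [-1.381, -0.057, 0.066]
wrist_force: [0.8, 0.5, 0.3]
grip_width: 0.798
```

>>> move_arm(increments="0 -0.010 0 0 0 0 0.8; 0 -0.020 0 0 0 0 0.8; 0 -0.03 0 0 0 0 0.8; 0 -0.03 0 0 0 0 0.8; 0 -0.02 -0.04 0 0 0 0.8; 0 0 -0.05 0 0 0 0.8; 0 0 -0.05 0 0 0 0.8; 0 0 -0.03 0 0 0 0.8")

```text
clock: 34.25
ee_pos: [664.3, -279.9, 107.2]
ee_rot: [-1.384, -0.067, 0.065]
wrist_force: [0.3, -0.4, 0.6]
grip_width: 0.799
```

Run:
```python
from h import *
st=manip.get_state(); print(st["ee_pos"],st["wrist_force"])
look("17")
crop("pics/side17.png","pics/s17.png",280,180,360,240)
crop("pics/top17.png","pics/t17.png",220,160,320,235)
```

```text
[ 664.33872631 -279.90326503  107.1644144 ] [ 0.32158481 -0.39030591  0.57896146]
scale 10.0
scale 8.0
```

View pics/s17.png

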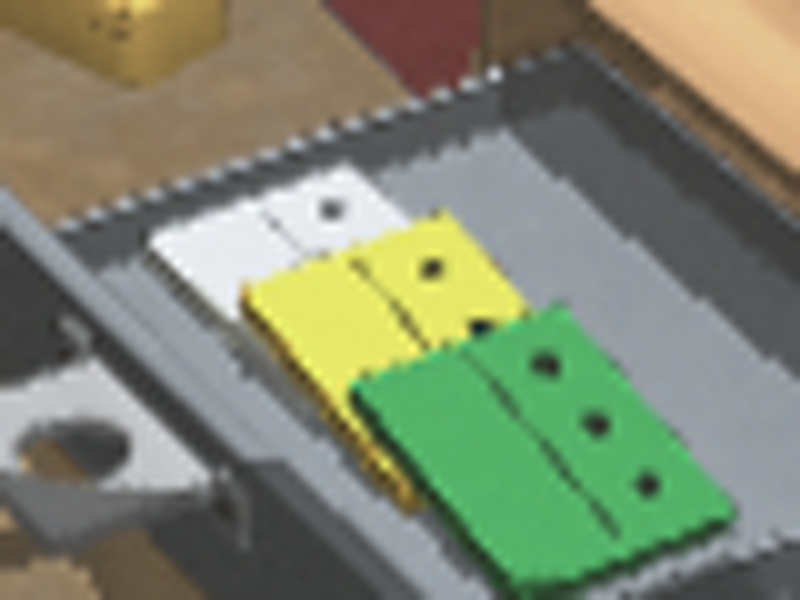

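View pics/t17.png

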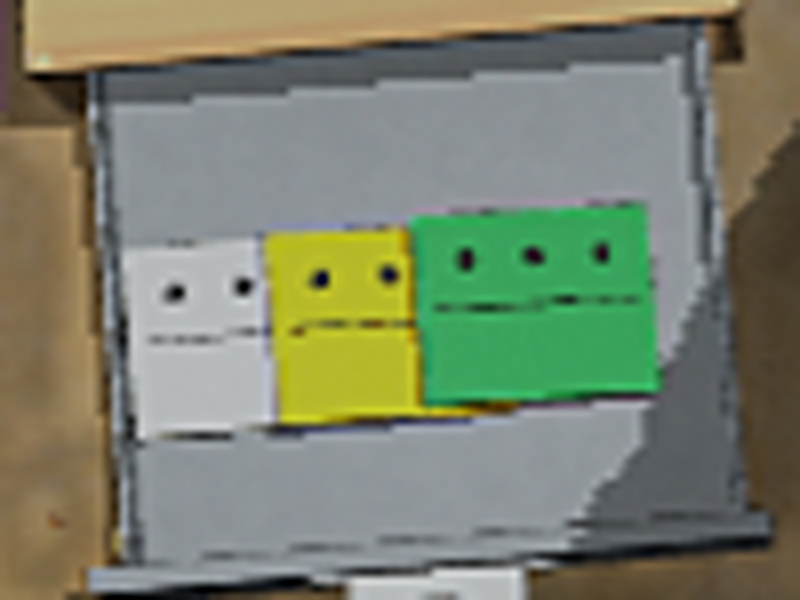

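Run:
```python
from h import *
T=full([(411,216),(647,205),(660,388),(422,403)],8,220,160)
S=full([(560,302),(735,512),(530,588),(350,385)],10,280,180)
for use in("ST","T","S"):
    def f(p):
        X=lean(p,TOP4); r=[]
        if "S" in use: r.append(proj("side",X)-S)
        if "T" in use: r.append(proj("top",X)-T)
        return np.concatenate(r).ravel()
    s=least_squares(f,[643,-90,.08]); b={"ST":[640.14,-49.02],"S":[639.06,-48.68],"T":[641.28,-49.55]}[use]
    d=s.x[:2]-b; print(use,s.x,f(s.x).round(1),"in unit axes:",np.round([.9967*d[0]+.0816*d[1],-.0816*d[0]+.9967*d[1]],2))
```

```text
ST [ 6.45497354e+02 -9.10148157e+01  7.91297895e-02] [ 0.6 -0.1  1.  -0.2 -0.1  0.9  0.3 -0.5 -0.5  0.2 -0.4  0.  -0.1  0.7
  0.   0.7] in unit axes: [  1.91 -42.29]
T [ 6.46436008e+02 -9.16068175e+01  6.96992425e-02] [-0.2 -0.3 -0.1 -0.3  0.1  0.4  0.1  0.1] in unit axes: [  1.71 -42.34]
S [ 6.44721923e+02 -9.04589209e+01  9.11708718e-02] [-0.  -0.2  0.6 -0.4 -0.3  0.9 -0.2 -0.4] in unit axes: [  2.23 -42.1 ]
```

Lap is right (42.3 mm pitch), but C sits about 2 mm too far towards +x. I'll straddle it again with the jaws centred on the right line and close lightly to align it.

Run:
```python
from h import *
P,Q=tgt((644.5,-90.4,.082),45,gy=-7,back=3.6); print(P)
goto(P,Q,8,.85)
```

```text
[645.00735027 -96.5733246   64.75283381]
-0.0005 0.0094 0.0219 0.0006 0.0003 0.0010 0.85; -0.0005 0.0094 0.0218 0.0006 0.0003 0.0010 0.85; -0.0005 0.0094 0.0218 0.0006 0.0003 0.0010 0.85; -0.0005 0.0094 0.0218 0.0006 0.0003 0.0010 0.85; -0.0005 0.0094 0.0218 0.0006 0.0003 0.0010 0.85; -0.0005 0.0094 0.0218 0.0006 0.0003 0.0010 0.85; -0.0005 0.0094 0.0218 0.0006 0.0003 0.0010 0.85; -0.0005 0.0095 0.0218 0.0006 0.0003 0.0010 0.85
per row mm 23.776234100968 deg 0.06771930053368054
```

>>> move_arm(increments="-0.0005 0 0.022 0.0006 0 0.001 0.85; -0.0005 0.004 0.026 0.0006 0 0.001 0.85; -0.0005 0.006 0.026 0.0006 0 0.001 0.85; -0.0005 0.006 0.026 0.0006 0 0.001 0.85; -0.0005 0.006 0.026 0.0006 0 0.001 0.85; -0.0005 0.006 0.024 0.0006 0 0.001 0.85; -0.0005 0.004 0.012 0.0006 0 0.001 0.85; 0 0 0.003 0 0 0 0.85")

```text
clock: 35.35
ee_pos: [642.3, -91.5, 113.5]
ee_rot: [-1.375, -0.071, 0.078]
wrist_force: [0.2, -0.2, -0.2]
grip_width: 0.85
```

Run:
```python
from h import *
P,Q=tgt((644.5,-90.4,.082),25,gy=-7,back=3.6); print(P)
goto(P,Q,4,.85)
```

```text
[645.00735027 -96.5733246   44.75283381]
0.0005 0.0166 -0.0046 -0.0010 0.0040 0.0004 0.85; 0.0005 0.0166 -0.0046 -0.0010 0.0040 0.0004 0.85; 0.0005 0.0166 -0.0046 -0.0010 0.0040 0.0004 0.85; 0.0005 0.0166 -0.0046 -0.0010 0.0040 0.0004 0.85
per row mm 17.24934177657345 deg 0.23751610047104246
```

>>> move_arm(increments="0.0005 0.0136 -0.0046 -0.001 0.004 0.0004 0.85; 0.0005 0.0166 -0.0046 -0.001 0.004 0.0004 0.85; 0.0005 0.0166 -0.0046 -0.001 0.004 0.0004 0.85; 0.0005 0.0166 -0.0046 -0.001 0.004 0.0004 0.85; 0 0 0 0 0 0 0.85; 0 0 0 0 0 0 0.85; 0 0 0 0 0 0 0.85; 0 0 0 0 0 0 0.85")

```text
clock: 36.35
ee_pos: [645.1, -100.2, 42.0]
ee_rot: [-1.381, -0.052, 0.066]
wrist_force: [0.1, -0.7, -0.4]
grip_width: 0.853
```

Run:
```python
from h import *
P,Q=tgt((644.5,-90.4,.082),4,gy=-7,back=3.6); print(P)
goto(P,Q,4,.8)
```

```text
[645.00735027 -96.5733246   23.75283381]
0.0001 0.0046 0.0000 0.0002 -0.0011 -0.0002 0.8; 0.0001 0.0046 0.0000 0.0002 -0.0011 -0.0002 0.8; 0.0001 0.0046 0.0000 0.0002 -0.0011 -0.0002 0.8; 0.0001 0.0046 0.0000 0.0002 -0.0011 -0.0002 0.8
per row mm 4.639304987496849 deg 0.06675644086841158
```

>>> move_arm(increments="0 0.0046 0 0 -0.001 0 0.82; 0 0.0046 0 0 -0.001 0 0.82; 0 0.0046 0 0 -0.001 0 0.82; 0 0.003 0 0 -0.001 0 0.8; 0 0 0 0 0 0 0.8; 0 0 0 0 0 0 0.8; 0 0 0 0 0 0 0.8; 0 0 0 0 0 0 0.8")

```text
clock: 37.35
ee_pos: [645.4, -96.7, 25.2]
ee_rot: [-1.381, -0.058, 0.068]
wrist_force: [0.3, -0.5, -0.2]
grip_width: 0.8
```

Run:
```python
from h import *
P,Q=tgt((644.5,-90.4,.082),0,gy=-7,back=3.6); print(P)
goto(P,Q,1,.8)
st=manip.get_state(); print(st["wrist_force"])
look("18",("side",))
crop("pics/side18.png","pics/s18.png",290,180,370,240)
```

```text
[645.00735027 -96.5733246   19.75283381]
-0.0004 0.0054 -0.0009 0.0013 0.0003 0.0009 0.8
per row mm 5.501829570217235 deg 0.09110442982614411
[ 0.33817683 -0.45974721 -0.17236144]
scale 10.0
```

View pics/s18.png

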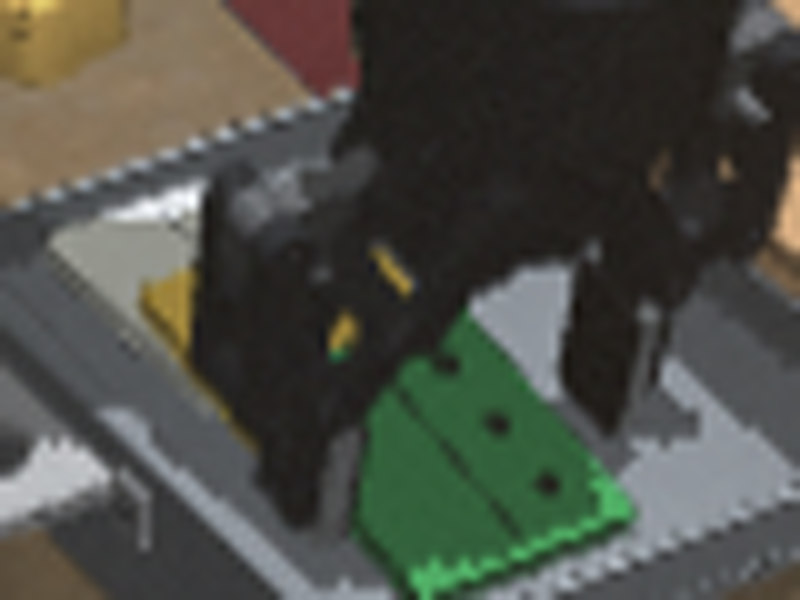

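>>> move_arm(increments="-0.0006 0.002 -0.0004 0.001 0 0.001 0.78; 0 0.0015 -0.0003 0 0 0 0.75; 0 0.001 0 0 0 0 0.72; 0 0 0 0 0 0 0.70; 0 0 0 0 0 0 0.68; 0 0 0 0 0 0 0.66; 0 0 0 0 0 0 0.64; 0 0 0 0 0 0 0.62", grip_force=20)

```text
clock: 38.4
ee_pos: [645.2, -96.6, 20.8]
ee_rot: [-1.38, -0.058, 0.068]
wrist_force: [0.6, -0.2, -0.2]
grip_width: 0.652
```

Run:
```python
from h import *
st=manip.get_state(); print(st["ee_pos"],st["wrist_force"],st["grip_width"])
look("19",("side",))
crop("pics/side19.png","pics/s19.png",290,180,370,240)
```

```text
[645.21141041 -96.64325298  20.7930422 ] [ 0.562469   -0.24591835 -0.18920119] 0.6515860309261408
scale 10.0
```

View pics/s19.png

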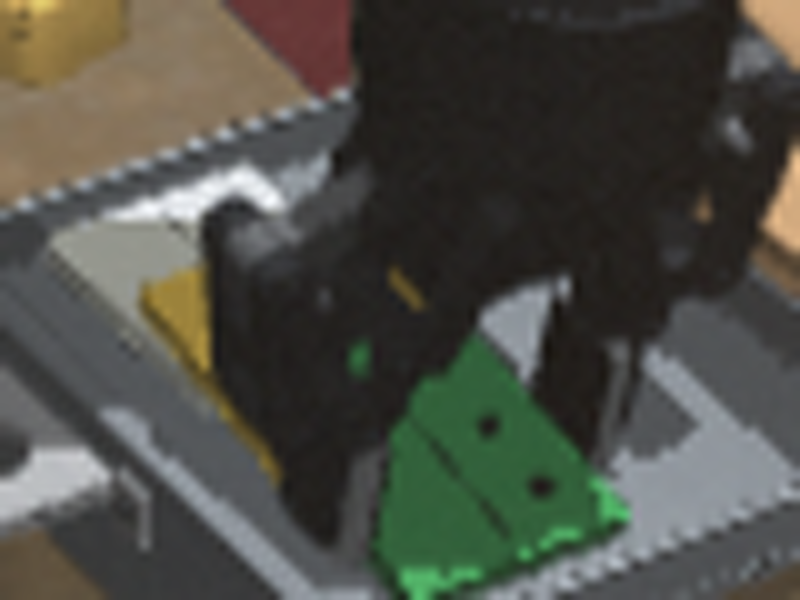

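>>> move_arm(increments="0 0 0 0 0 0 0.6; 0 0 0 0 0 0 0.58; -0.0008 0 0 0 0 0 0.58; 0 0 0 0 0 0 0.58; 0 0 0 0 0 0 0.64; 0 0 0 0 0 0 0.68; 0 0 0 0 0 0 0.74; 0 0 0 0 0 0 0.8")

```text
clock: 39.45
ee_pos: [644.0, -96.7, 20.5]
ee_rot: [-1.38, -0.057, 0.069]
wrist_force: [-0.9, 0.3, 0.5]
grip_width: 0.796
```

Run:
```python
from h import *
st=manip.get_state(); print(st["ee_pos"],st["wrist_force"],st["grip_width"])
```

```text
[643.98662576 -96.67384298  20.47567581] [-0.90142116  0.34676189  0.48942845] 0.7957249779666863
```

>>> move_arm(increments="0 -0.002 0 0 0 0 0.82; 0 -0.015 0 0 0 0 0.82; 0 -0.03 0 0 0 0 0.8; 0 -0.03 0 0 0 0 0.8; 0 -0.02 -0.04 0 0 0 0.8; 0 0 -0.05 0 0 0 0.8; 0 0 -0.05 0 0 0 0.8; 0 0 -0.03 0 0 0 0.8")

```text
clock: 40.45
ee_pos: [662.7, -285.5, 95.7]
ee_rot: [-1.384, -0.068, 0.067]
wrist_force: [-0.1, 0.2, -0.9]
grip_width: 0.8
```

Run:
```python
from h import *
look("20")
crop("pics/side20.png","pics/s20.png",280,180,360,240)
crop("pics/top20.png","pics/t20.png",220,160,320,235)
```

```text
scale 10.0
scale 8.0
```

View pics/s20.png

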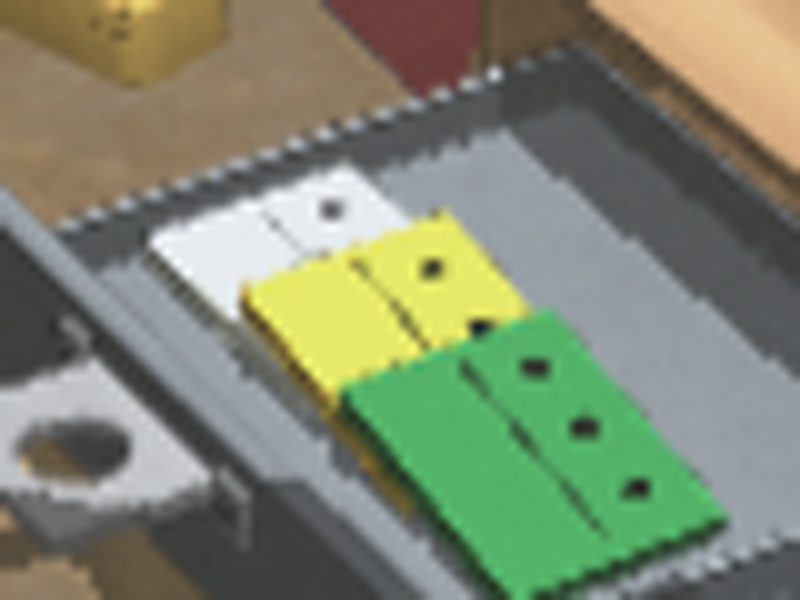

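View pics/t20.png

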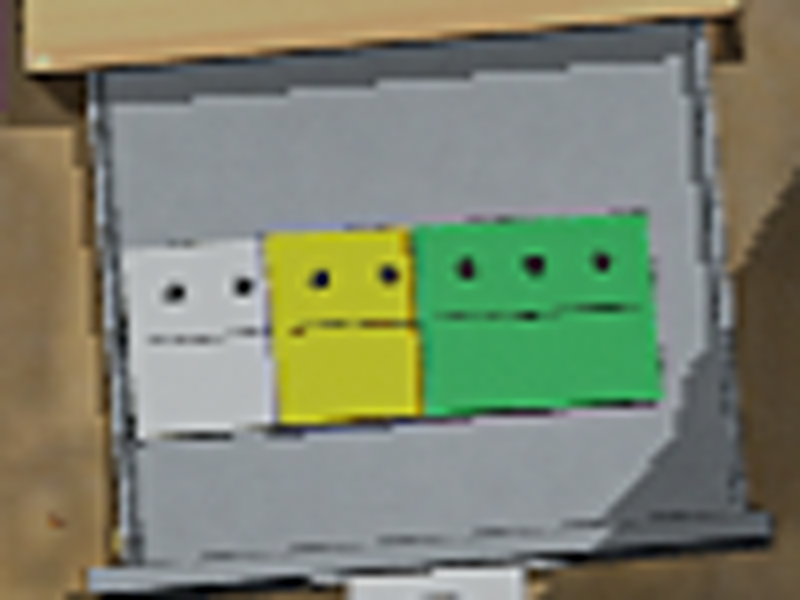

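Now in line in both views. One last check of the tray, hook and bystanders.

Run:
```python
from h import *
T=full([(414,227),(648,214),(661,401),(424,413)],8,220,160)
S=full([(550,311),(727,522),(517,598),(341,392)],10,280,180)
for use in("ST","T","S"):
    def f(p):
        X=lean(p,TOP4); r=[]
        if "S" in use: r.append(proj("side",X)-S)
        if "T" in use: r.append(proj("top",X)-T)
        return np.concatenate(r).ravel()
    s=least_squares(f,[643,-90,.08]); b={"ST":[640.14,-49.02],"S":[639.06,-48.68],"T":[641.28,-49.55]}[use]
    d=s.x[:2]-b; print(use,s.x.round(3),"unit:",np.round([.9967*d[0]+.0816*d[1],-.0816*d[0]+.9967*d[1]],2))
print(manip.spot_point("top","tray_hole")[:1],manip.spot_point("side","pull_hook")[:1])
a=cv2.imread("pics/side20.png");t=cv2.imread("pics/top20.png")
cv2.imwrite("pics/both20.png",cv2.resize(np.hstack([a,t]),(800,300),interpolation=cv2.INTER_AREA))
crop("pics/top20.png","pics/t20b.png",180,60,400,260)
```

```text
ST [ 6.42308e+02 -9.19550e+01  7.50000e-02] unit: [ -1.34 -42.97]
T [ 6.43267e+02 -9.21100e+01  6.70000e-02] unit: [ -1.49 -42.58]
S [ 6.41239e+02 -9.22460e+01  8.40000e-02] unit: [ -1.38 -43.6 ]
[{'xy': [274.5, 242.1], 'p': 0.81}] [{'xy': [294.4, 298.2], 'p': 0.67}]
scale 3.0
```

View pics/side20.png

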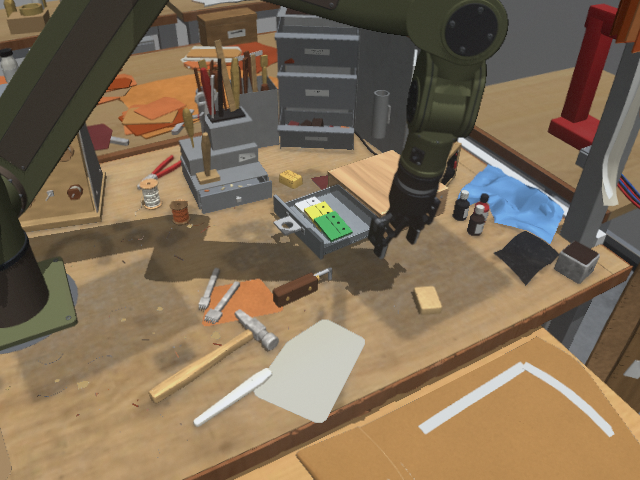

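View pics/t20b.png

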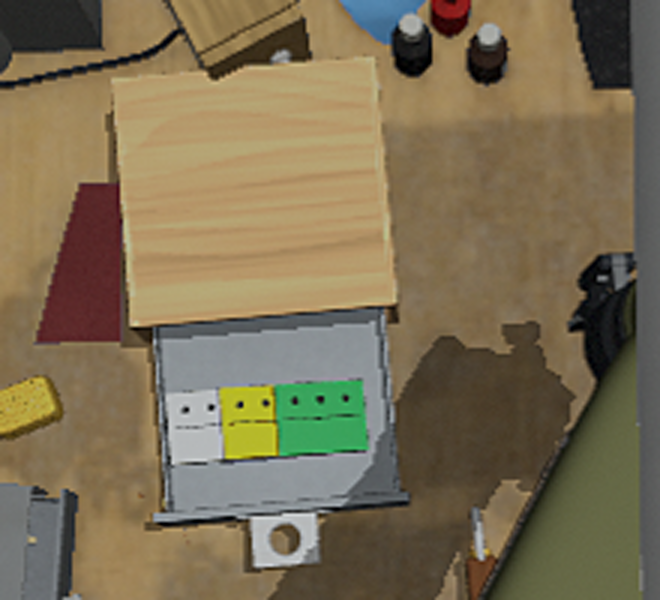

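Run:
```python
from h import *
print(manip.get_state()["joint_vel"].round(3),manip.get_state()["clock"]); print(manip.sign_off())
```

```text
[ 0.028 -0.013 -0.019 -0.003  0.004  0.001] 40.65
the job is handed in; nothing more can be done
None
```

I drew the tray out with the hook, stood the hook back on the bench, laid the green template in the row, and handed the job in at 40.65 s.

- **Tray:** the prong went down into the tab hole and pulled until the tray hit its stop. The force rose to about 13 N there and the hook would go no further. From the pictures the front panel is about 147 mm out from the case front. That is about 139–140 mm of travel if the shut panel's front stands 8 mm out, which I assumed and did not measure. It was still out in the last pictures.
- **Hook:** it stands on its underside at about (490, -219), its tip well clear of the tray. The rear end of its grip may overlap the edge of the orange sheet lying on the bench.
- **Green template:** on the way down something touched when it was still about 2.7 mm above its resting height. I think a finger met the corner of the yellow template. I let it drop from there and found it about 2 mm off line. I then straddled it with the jaws and closed them lightly to push it into line.
- **Last check of the row:** the green centre is 42.6 to 43.6 mm from the yellow one, against the 42 mm wanted. It is in line to within about 1.5 mm and square to within about 0.02 rad. The camera fits put it 1.3 to 1.5 mm past the line, while the dots in the top view look level to under a millimetre, so the two checks disagree slightly. I fixed its lean at 0.19 rad in the fit, so the lean was not measured separately.

The other things look unmoved in the last pictures, by eye only. The arm was still creeping very slightly when I handed in (largest joint speed 0.03 rad/s), clear of everything.

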